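# Coin aluminium blanks in a marking die and pile the finished pieces

## Task

Lay every loose aluminium blank from the table, square or round, fully home in a cavity of its own outline in the die block; then, with all of them seated, squeeze the two-stage trigger on the upright grip past its pressure point to its stop, hold it there for about a second, and let it go. Afterwards take the blanks out again and stack them flat and squarely, edges flush: the square ones on the finished square piece and the round ones on the finished round piece, which stay on their rubber pads. Do not knock over or push away the can, the black lens or the marker tree.

Things in the scene. Friction and masses are not known exactly. Their poses are not given: they have to be found in the camera images.
- die: the marking die, a fixed dark steel block 160 x 160 x 30 mm high lying on the table, with four cavities in its top at the corners of an 80 mm square: two square (at -x-y and +x+y of its own axes), two round (at -x+y and +x-y). Origin at the centre of its underside; sides along its x and y axes
- cav_square0 (a point): centre of the floor of a square cavity of the die: 47 mm square, sides along the axes of the die, 5 mm deep, with a small chamfer; floor 25 mm above the table; either square cavity takes either square blank; a seated blank stands 7 mm out of the die
- cav_square1 (a point): centre of the floor of a square cavity of the die: 47 mm square, sides along the axes of the die, 5 mm deep, with a small chamfer; floor 25 mm above the table; either square cavity takes either square blank; a seated blank stands 7 mm out of the die
- cav_round0 (a point): centre of the floor of a round cavity of the die: 51 mm in diameter, 5 mm deep, with a small chamfer; floor 25 mm above the table; either round cavity takes either round blank; a seated blank stands 7 mm out of the die
- cav_round1 (a point): centre of the floor of a round cavity of the die: 51 mm in diameter, 5 mm deep, with a small chamfer; floor 25 mm above the table; either round cavity takes either round blank; a seated blank stands 7 mm out of the die
- trigger_grip (a point): point on the fixed trigger grip, 85 mm above the table, 23 mm below the post's top, midway between the outer faces of post and paddle when fully squeezed (33 mm over both; at rest 45 mm). x axis: from the grey paddle to the black post, z up. Post's back face at x +16.5 mm; paddle's front face at x -28.5 at rest, -16.5 squeezed. Both about 25 mm wide. Pinch both together from above
- trigger_stand: the fixed two-stage trigger grip: a base plate 85 x 75 x 12 mm, on it a black post, top at 108 mm, and on its -x side a grey trigger paddle from 48 to 106 mm high, which slides towards the post (+x). Origin under the middle of the base plate
- first_stage (a joint): travel of the paddle in its light first stage, m: 0 at rest, 0.006 at the pressure point; spring 2 to 4 N
- second_stage (a joint): further travel in the stiff second stage, m: 0 until the pressure point is passed (about 8 N), 0.006 at the stop (about 12 N); both spring back to 0 when let go
- square_a: loose square aluminium blank 44 x 44 x 12 mm thick, sides along its x and y axes, about 0.06 kg; origin at its centre, z axis through the thickness (the piece is the same either way up). It starts flat on the table on the robot's right; it may be absent (None at the start)
- square_b: loose square aluminium blank 44 x 44 x 12 mm thick, sides along its x and y axes, about 0.06 kg; origin at its centre, z axis through the thickness (the piece is the same either way up). It starts flat on the table on the robot's right; it may be absent (None at the start)
- round_a: loose round aluminium blank, 48 mm in diameter, 12 mm thick, about 0.06 kg; origin at its centre, z axis through the thickness (the piece is the same either way up). It starts flat on the table on the robot's right; it may be absent (None at the start)
- round_b: loose round aluminium blank, 48 mm in diameter, 12 mm thick, about 0.06 kg; origin at its centre, z axis through the thickness (the piece is the same either way up). It starts flat on the table on the robot's right; it may be absent (None at the start)
- done_square: the finished square piece, loose, same size as the square blanks, on a black rubber pad 76 x 76 x 4 mm on the robot's left: bottom of the square pile. Origin at its centre (10 mm above the table), sides along x and y. Each blank piled on it adds 12 mm
- done_round: the finished round piece, loose, same size as the round blanks, on a like pad on the robot's left: bottom of the round pile. Origin at its centre (10 mm above the table)
- can: bystander: drink can 66 mm in diameter, 115 mm tall, standing; origin at the centre of its underside
- lens: bystander: black lens, a cylinder 54 mm in diameter, 60 mm tall, standing; origin at the centre of its underside
- marker_tree: bystander: marker tree, a dark disc foot with a rod and three small white balls, 128 mm tall; origin at the centre of its underside
Things that resemble listed ones, but are neither listed nor needed, are in the scene too. Leave any brown or red look-alike of the done_round alone.

How it is judged (in metres and radians):
On the way, in this order (a step that is already met when the one before it is completed fails the run):
1. every blank lies fully home in a cavity of its own outline (((horizontal distance between square_a and cav_square0 below 0.004 m and z of square_a in the frame of cav_square0 below 0.008 m and angle between the z axis of square_a and the z axis of cav_square0, either way round below 0.08 rad) or (horizontal distance between square_a and cav_square1 below 0.004 m and z of square_a in the frame of cav_square1 below 0.008 m and angle between the z axis of square_a and the z axis of cav_square1, either way round below 0.08 rad)) and ((horizontal distance between square_b and cav_square0 below 0.004 m and z of square_b in the frame of cav_square0 below 0.008 m and angle between the z axis of square_b and the z axis of cav_square0, either way round below 0.08 rad) or (horizontal distance between square_b and cav_square1 below 0.004 m and z of square_b in the frame of cav_square1 below 0.008 m and angle between the z axis of square_b and the z axis of cav_square1, either way round below 0.08 rad)) and ((horizontal distance between round_a and cav_round0 below 0.004 m and z of round_a in the frame of cav_round0 below 0.008 m and angle between the z axis of round_a and the z axis of cav_round0, either way round below 0.08 rad) or (horizontal distance between round_a and cav_round1 below 0.004 m and z of round_a in the frame of cav_round1 below 0.008 m and angle between the z axis of round_a and the z axis of cav_round1, either way round below 0.08 rad)) and ((horizontal distance between round_b and cav_round0 below 0.004 m and z of round_b in the frame of cav_round0 below 0.008 m and angle between the z axis of round_b and the z axis of cav_round0, either way round below 0.08 rad) or (horizontal distance between round_b and cav_round1 below 0.004 m and z of round_b in the frame of cav_round1 below 0.008 m and angle between the z axis of round_b and the z axis of cav_round1, either way round below 0.08 rad))), for 0.3 s.
2. the trigger is squeezed through its second stage to the stop while all the blanks are seated (all of step 1 and value of joint first_stage above 0.005 m and value of joint second_stage above 0.0048 m), for 0.3 s.
At the end, for the whole second after the job is handed in: every blank lies flat and at rest on the pile of its own shape, its centre within 5 mm of that of the finished bottom piece and, if square, its sides within 7 degrees of parallel to it; the bottom pieces lie within 20 mm of where they were; the trigger is let go and back at rest (horizontal distance between each of square_a, square_b and done_square below 0.005 m and z of square_a in the frame of done_square between 0.009 and 0.028 m and angle between the z axis of each of square_a, square_b and the z axis of done_square, either way round below 0.06 rad and linear speed of each of square_a, square_b, round_a, round_b below 0.02 m/s and (angle between the x axis of square_a and the x axis of done_square, either way round below 0.12 rad or angle between the x axis of square_a and the y axis of done_square, either way round below 0.12 rad) and z of square_b in the frame of done_square between 0.009 and 0.028 m and (angle between the x axis of square_b and the x axis of done_square, either way round below 0.12 rad or angle between the x axis of square_b and the y axis of done_square, either way round below 0.12 rad) and horizontal distance between each of round_a, round_b and done_round below 0.005 m and z of round_a in the frame of done_round between 0.009 and 0.028 m and angle between the z axis of each of round_a, round_b and the z axis of done_round, either way round below 0.06 rad and z of round_b in the frame of done_round between 0.009 and 0.028 m and distance of each of done_square, done_round from where it was at the start of the episode below 0.02 m and angle between each of done_square, done_round's own z axis and vertical below 0.06 rad and value of joint each of first_stage, second_stage below 0.0015 m); the robot touches nothing.
It fails at once if the can is knocked over or pushed more than 30 mm (angle between can's own z axis and vertical above 0.5 rad or distance of can from where it was at the start of the episode above 0.03 m).
It fails at once if the lens is knocked over or pushed more than 30 mm (angle between lens's own z axis and vertical above 0.5 rad or distance of lens from where it was at the start of the episode above 0.03 m).
It fails at once if the marker tree is knocked over or pushed more than 30 mm (angle between marker_tree's own z axis and vertical above 0.5 rad or distance of marker_tree from where it was at the start of the episode above 0.03 m).
Of square_a, square_b, round_a, round_b only 3 to 4 are there at a start; the rules pass over those that are not, and their reading is None.
At some moment in a run one of square_a, square_b, round_a, round_b may be knocked a few centimetres aside while the robot is not near it.
Once in a run the grip may slacken for a moment while it holds something.
It also fails if it takes over 210 s, if anything falls off the work surface, if the arm or the gripper's body presses on something with over 40 N, if the wrist force passes 120 N, or if a joint passes its speed limit or range.

## Robot

A 6-joint arm with a two-finger parallel gripper is mounted at the origin on the work surface. World frame = base frame: x ahead of the robot, y to its left, z up, the work surface at z = 0. Lengths are in mm, angles in rad, forces in N, time in s.
With the tool pointing down it reaches from about 300 to 875 mm from the base axis. Payload 6.4 kg.
Tool frame: the origin (TCP) lies at the very end of the fingers, on their centre line; the grasp point (between the pads) lies 19 mm behind it (bot.hold_point_z is the distance from the TCP to the grasp point, in mm); z points along the fingers, y is the line along which they close (so a half turn about z gives the same grasp; the last joint's range is limited). The gripper opens to 88 mm and grips with 3 to 60 N. Pads are 18 mm wide; open, the fingers measure 123 mm over their backs; the gripper's body (75 mm by 187 mm) begins 45 mm behind the grasp point.
Start: joints at [1.118, 0.181, 1.607, -0, 1.354, -0.206], TCP at [140.461, 557.595, 238.714] pointing down, gripper open.
Joint ranges: [-2.99, 2.99], [-0.89, 2.07], [0.3, 2.58], [-1.14, 4.28], [0, 2.63], [-3.12, 3.12]. Speed limits (rad/s): [2.57, 2.57, 3.01, 3.14, 3.14, 3.14].

## Interface

Orientations are given as a rotation vector (axis times angle).
In Python, from cell import bot gives the robot as it stands. The module is installed in compiled form; this text tells all that it offers.
- The arm moves only by the tool move_arm, never from a script. Its argument "motion" is a list of rows, each an object with "rotation": the turn, a rotation vector about the tool's x, y, z in rad, a list of three; "linear": the shift along the tool's x, y, z in mm, a list of three; "jaw": the finger opening in mm, from 0 to 88.1. A call has 1 to 8 rows; each row is the pose to reach, as a shift and turn from the pose commanded when the call began, along the tool's axes at that moment; what a row does not reach only later rows make up. A row lasts 1/10 s, in which the tool goes at most 50 mm and 8.59 degrees, less where a joint would pass 70% of its speed; a pose out of reach is approached as far as the arm can. A call with a gripper value outside its range is refused whole. The fingers move at their own pace and stop on an object; the grip force is fixed at half the most. Time passes only in rows, so rows that repeat a pose let the fingers close. It gives the time, the measured TCP pose, the force, the opening and the grip force at its end, in the units of the state.
- bot.get_obs(): the state, without advancing time (a new reading comes with each control period).
- bot.get_image(name): name is "scene" or "top"; returns the picture (420x560x3 uint8, blue, green, red); there is no depth.
- bot.camera_info(name): a dict with "mtx" (3x3 intrinsics, pixels), "R" (3x3) and "t" (3): a world point X has camera coordinates R X + t. Camera axes: x right, y down, z forward; pixel columns grow to the right and rows downward; lengths in mm; the calibration is good to about 2 mm. A picture is of the moment at which its call begins. camera_info takes no time and is no camera call.
- bot.hand_in(): hands the job in; it is judged then, once.
The state is a dict: "t": time; "joint_pos": joint angles; "dq": joint speeds; "joint_efforts": joint torques, N m; "tcp_pos": TCP position; "eef_rot": TCP orientation; "wrist_force": force on the tool from outside, world axes, zero at the start; "moment": the same for the moment, N m; "grip_width": finger opening in mm; "gripper_force": force on a finger pad.
Only numpy, scipy, OpenCV 4.12 (cv2) and the standard library are available. Lean on these libraries where they do the work, as an engineer would, in place of code of your own. Each camera call takes 0.05 s, during which the arm holds its last target. There are 200 camera calls.

## Working session

There is one attempt and no reset: what is moved stays moved. The work goes in short steps, Python scripts to look and compute and a tool call to move; the robot and the scene stay as the last step left them, time stands still between calls to the robot, and variables do not carry over. Pictures are saved under pics/ and viewed, at most 14 in all, crops included, and the job is handed in when it is done.

Besides the shell and the picture viewer there is one more tool, called as name([rows], argument=value, ...), one row to a line, values as JSON. move_arm: Moves the arm, as the interface text tells. Its arguments: {"type":"object","properties":{"motion":{"type":"array"}},"required":["motion"]}

```bash
mkdir -p pics; ls; python3 - <<'E'
from cell import bot
import cv2
o=bot.get_obs(); print({k:o[k] for k in ('t','tcp_pos','eef_rot','grip_width','gripper_force','wrist_force')})
for n in('scene','top'):
    cv2.imwrite(f'pics/{n}0.png',bot.get_image(n)); print(n,bot.camera_info(n))
E
```

```text
pics
{'t': 0.0, 'tcp_pos': array([140.23796812, 557.09571611, 237.82618759]), 'eef_rot': array([-3.86594252e-01, -3.11715457e+00,  2.54934680e-03]), 'grip_width': 88.71536573122434, 'gripper_force': 0.0, 'wrist_force': array([-0.63454689,  0.60042297,  0.0252931 ])}
scene {'mtx': array([[389.53831543,   0.        , 275.54175947],
       [  0.        , 389.53831543, 212.49023992],
       [  0.        ,   0.        ,   1.        ]]), 'R': array([[ 0.8104458 ,  0.58579245,  0.00498165],
       [ 0.45236878, -0.62040536, -0.64067127],
       [-0.37220976,  0.52148288, -0.76779913]]), 't': array([-479.80303408, -185.65271755, 1450.83807605])}
top {'mtx': array([[441.103547  ,   0.        , 275.77222176],
       [  0.        , 441.103547  , 209.55536946],
       [  0.        ,   0.        ,   1.        ]]), 'R': array([[-0.003952  , -0.99985575,  0.01651866],
       [-0.99048602,  0.00164161, -0.13760358],
       [ 0.13755661, -0.01690531, -0.99034963]]), 't': array([  37.00115363,  578.07169745, 1185.76547583])}
```

View pics/top0.png

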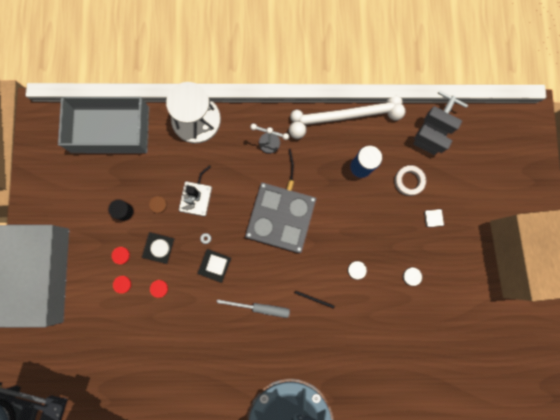

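View pics/scene0.png

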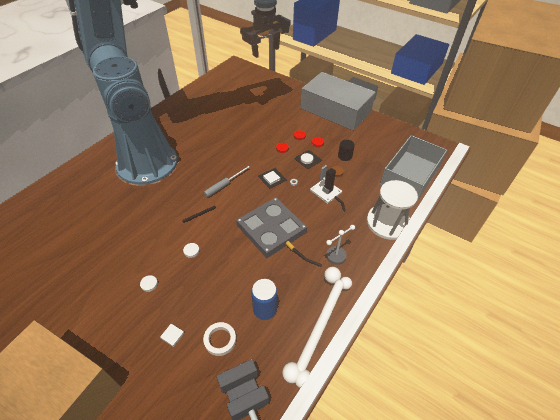

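The top view shows three blanks on the right: a square at (434,218) and rounds at (357,270) and (413,277). The square done piece on its pad is at (215,265), and the round one at (159,248).

Possible mix-ups:
- Red discs at (120,255), (121,284) and (158,289), and a brown disc at (157,204).
- The white ring at (410,180), the white stool at (190,100) and the small nut at (206,238).

The die is at (281,217), the trigger at (195,198), the can at (366,162), the lens at (120,210) and the marker tree at (268,138).

```bash
cat > h.py <<'E'
import cv2, numpy as np
from cell import bot
def ray(n,px,z):
    c=bot.camera_info(n); R,t,K=c['R'],c['t'],c['mtx']
    C=-R.T@t; d=R.T@np.linalg.solve(K,[px[0],px[1],1.]); return (C+d*(z-C[2])/d[2])
def proj(n,X):
    c=bot.camera_info(n); v=c['mtx']@(c['R']@np.array(X,float)+c['t']); return v[:2]/v[2]
def whites(im,lo=150,amin=60,amax=900):
    """bright grey blobs -> list of (centroid, area, contour)"""
    hsv=cv2.cvtColor(im,cv2.COLOR_BGR2HSV)
    m=cv2.inRange(hsv,(0,0,lo),(180,60,255))
    cs,_=cv2.findContours(m,cv2.RETR_EXTERNAL,cv2.CHAIN_APPROX_NONE); out=[]
    for c in cs:
        a=cv2.contourArea(c)
        if amin<a<amax:
            M=cv2.moments(c); out.append(((M['m10']/M['m00'],M['m01']/M['m00']),a,c))
    return out
def onplane(n,c,z): return np.array([ray(n,p,z)[:2] for p in c.reshape(-1,2)],np.float32)
E
python3 - <<'E'
from h import *
for n in('scene','top'):
    im=cv2.imread(f'pics/{n}0.png')
    for (p,a,c) in whites(im):
        w=onplane(n,c,12.); r=cv2.minAreaRect(w)
        if n=='top' or abs(p[1]-250)<120: print(n,np.round(p,1),a,ray(n,p,12)[:2].round(1),ray(n,p,16)[:2].round(1),'rect',np.round(r[1],0),round(r[2],1))
im=cv2.imread('pics/top0.png')
a=cv2.resize(im[170:265,235:335],None,fx=4,fy=4,interpolation=cv2.INTER_CUBIC)
b=cv2.resize(im[175:270,140:240],None,fx=4,fy=4,interpolation=cv2.INTER_CUBIC)
s=cv2.imread('pics/scene0.png')
c=cv2.resize(s[150:220,300:360],None,fx=5,fy=5,interpolation=cv2.INTER_CUBIC)[:350]
d=cv2.resize(s[195:255,230:310],None,fx=5,fy=4,interpolation=cv2.INTER_CUBIC)
cv2.imwrite('pics/crop1.png',np.hstack([a,b]))
d=cv2.resize(d,(400,350));c=cv2.resize(c,(300,350));cv2.imwrite('pics/crop2.png',np.hstack([d,c]))
E
```

```text
scene [171.4 334.3] 257.0 [ 558.1 -417. ] [ 559.9 -417.7] rect [44. 45.] 5.5
scene [219.1 338.3] 793.0 [ 665.9 -352. ] [ 667.3 -353. ] rect [83. 86.] 5.5
scene [263.6 289.1] 364.5 [ 673.3 -170. ] [ 674.7 -171.7] rect [65. 63.] 36.0
scene [148.1 282.9] 182.5 [ 394.4 -348.4] [ 396.9 -349.4] rect [46. 48.] 8.8
scene [190.6 249.7] 154.0 [ 412.5 -193.4] [ 415.  -195.1] rect [46. 51.] 9.6
scene [268.6 238. ] 127.0 [578.5 -18.5] [580.3 -20.8] rect [47. 42.] 36.1
scene [288.5 225.6] 125.0 [600.8  58.9] [602.5  56.2] rect [41. 43.] 73.0
scene [253.3 221.9] 126.5 [500.2   4.3] [502.3   1.9] rect [43. 43.] 74.6
scene [273.2 210.2] 106.0 [523.2  81.9] [525.2  79.2] rect [46. 43.] 36.1
scene [398.5 194.1] 814.0 [828.5 394.1] [829.3 390.1] rect [128. 134.] 47.0
scene [325.  192.4] 234.5 [620.  252.2] [621.6 248.8] rect [80. 86.] 80.2
scene [271.1 177. ] 116.5 [426.  202.8] [428.4 199.6] rect [47. 52.] 71.1
scene [143.5 174.2] 250.0 [ 48.7 -55.4] [ 52.6 -57.6] rect [214.  98.] 36.2
scene [306.4 157.9] 89.5 [472.8 361.9] [475. 358.] rect [41. 56.] 33.5
scene [414.4 167.9] 777.0 [820.6 549. ] [821.4 
[... 959 characters left out ...]
. 43.] 89.9
top [270.8 199.7] 195.0 [610.4  49. ] [609.7  49. ] rect [43. 42.] 73.8
top [197.1 199.3] 514.5 [611.7 258.4] [611.1 257.7] rect [80. 88.] 79.1
top [410.6 179.7] 652.0 [ 668.3 -354.2] [ 667.5 -352.8] rect [85. 84.] 43.4
top [369.9 156.7] 404.5 [ 736.2 -238.7] [ 735.2 -237.7] rect [67. 66.] 90.0Traceback (most recent call last):
  File "<stdin>", line 5, in <module>
  File "h.py", line 18, in onplane
    def onplane(n,c,z): return np.array([ray(n,p,z)[:2] for p in c.reshape(-1,2)],np.float32)
                                         ~~~^^^^^^^
  File "h.py", line 4, in ray
    c=bot.camera_info(n); R,t,K=c['R'],c['t'],c['mtx']
ValueError: time passes only in moves, steps and waits
```

```bash
cat > cams.py <<'E'
from numpy import array
C={'scene':{'mtx':array([[389.53831543,0,275.54175947],[0,389.53831543,212.49023992],[0,0,1.]]),'R':array([[0.8104458,0.58579245,0.00498165],[0.45236878,-0.62040536,-0.64067127],[-0.37220976,0.52148288,-0.76779913]]),'t':array([-479.80303408,-185.65271755,1450.83807605])},
'top':{'mtx':array([[441.103547,0,275.77222176],[0,441.103547,209.55536946],[0,0,1.]]),'R':array([[-0.003952,-0.99985575,0.01651866],[-0.99048602,0.00164161,-0.13760358],[0.13755661,-0.01690531,-0.99034963]]),'t':array([37.00115363,578.07169745,1185.76547583])}}
E
sed -i 's/bot.camera_info(n)/C[n]/; s/^import cv2.*/&\nfrom cams import C/' h.py
python3 - <<'E'
from h import *
for z in (25,30):
  T=np.array([ray('top',p,z)[:2] for p in [(290.3,234.7),(263,226.8),(298.2,207.4),(270.8,199.7)]])
  S=np.array([ray('scene',p,z)[:2] for p in [(253.3,221.9),(273.2,210.2),(268.6,238),(288.5,225.6)]])
  print(z,T.round(1).tolist(),S.round(1).tolist(),T.mean(0),S.mean(0),[np.degrees(np.arctan2(*(d[::-1]))).round(1) for d in (T[2]-T[0],T[3]-T[1],T[1]-T[0],T[3]-T[2],S[2]-S[0],S[1]-S[0])],np.linalg.norm(T[2]-T[0]))
im=cv2.imread('pics/top0.png')
a=cv2.resize(im[170:265,235:335],None,fx=4,fy=4,interpolation=cv2.INTER_CUBIC)
b=cv2.resize(im[170:265,140:240],None,fx=4,fy=4,interpolation=cv2.INTER_CUBIC)
s=cv2.imread('pics/scene0.png')
c=cv2.resize(s[150:220,300:360],(400,467),interpolation=cv2.INTER_CUBIC)[:380]
r=np.vstack([np.hstack([a,b])])
cv2.imwrite('pics/crop1.png',r)
c=cv2.resize(s[150:210,300:360],(590,590),interpolation=cv2.INTER_CUBIC);cv2.imwrite('pics/crop2.png',c)
# sq edge angles
for n in('top','scene'):
    for (p,ar,c) in whites(cv2.imread(f'pics/{n}0.png')):
        if 240<ar<520 or n=='scene' and ar<270:
            w=onplane(n,c,12.);print(n,np.round(p),cv2.minAreaRect(w)[2],[np.round(x,0).tolist() for x in cv2.boxPoints(cv2.minAreaRect(w))])
E
```

```text
Traceback (most recent call last):
  File "h.py", line 5, in ray
    c=C[n]; R,t,K=c['R'],c['t'],c['mtx']
      ^
UnboundLocalError: cannot access local variable 'C' where it is not associated with a value
```

```bash
sed -i 's/    C=-R.T@t; d=/    O=-R.T@t; d=/; s/return (C+d\*(z-C\[2\])/return (O+d*(z-O[2])/' h.py
python3 - <<'E'
from h import *
for z in (25,30):
  T=np.array([ray('top',p,z)[:2] for p in [(290.3,234.7),(263,226.8),(298.2,207.4),(270.8,199.7)]])
  S=np.array([ray('scene',p,z)[:2] for p in [(253.3,221.9),(273.2,210.2),(268.6,238),(288.5,225.6)]])
  print(z,T.round(1).tolist(),S.round(1).tolist(),T.mean(0),S.mean(0),[np.degrees(np.arctan2(*(d[::-1]))).round(1) for d in (T[2]-T[0],T[3]-T[1],T[1]-T[0],T[3]-T[2],S[2]-S[0],S[1]-S[0])],np.linalg.norm(T[2]-T[0]))
im=cv2.imread('pics/top0.png')
a=cv2.resize(im[170:265,235:335],None,fx=4,fy=4,interpolation=cv2.INTER_CUBIC)
b=cv2.resize(im[170:265,140:240],None,fx=4,fy=4,interpolation=cv2.INTER_CUBIC)
s=cv2.imread('pics/scene0.png')
cv2.imwrite('pics/crop1.png',np.hstack([a,b]))
c=cv2.resize(s[150:210,300:360],(590,590),interpolation=cv2.INTER_CUBIC);cv2.imwrite('pics/crop2.png',c)
for n in('top','scene'):
    for (p,ar,c) in whites(cv2.imread(f'pics/{n}0.png')):
        if 240<ar<520 or n=='scene' and ar<270:
            w=onplane(n,c,12.);print(n,np.round(p),round(cv2.minAreaRect(w)[2],1),[np.round(x,0).tolist() for x in cv2.boxPoints(cv2.minAreaRect(w))])
E
```

```text
25 [[509.3, -5.1], [531.6, 71.0], [586.2, -28.1], [608.3, 49.0]] [[507.1, -3.6], [529.6, 73.1], [584.2, -25.9], [606.2, 50.1]] [558.8539852   21.71301979] [556.75489705  23.43683842] [np.float64(-16.6), np.float64(-16.0), np.float64(73.7), np.float64(74.0), np.float64(-16.1), np.float64(73.7)] 80.28379867757626
30 [[508.9, -4.9], [531.1, 71.0], [585.5, -27.7], [607.5, 49.1]] [[509.7, -6.7], [532.1, 69.7], [586.4, -28.8], [608.3, 46.8]] [558.24643389  21.85297255] [559.10012028  20.27898689] [np.float64(-16.6), np.float64(-16.0), np.float64(73.7), np.float64(74.0), np.float64(-16.1), np.float64(73.7)] 79.95697835866595
top [413. 276.] 87.5 [[368.0, -370.0], [418.0, -372.0], [420.0, -324.0], [370.0, -322.0]]
top [357. 270.] 89.8 [[386.0, -217.0], [436.0, -217.0], [436.0, -166.0], [386.0, -166.0]]
top [216. 264.] 71.6 [[398.0, 187.0], [442.0, 173.0], [457.0, 217.0], [413.0, 232.0]]
top [434. 218.] 5.2 [[532.0, -395.0], [536.0, -443.0], [584.0, -438.0], [580.0, -390.0]]
top [197. 199.] 79.1 [[564.0, 234.0], [651.0, 217.0], [666.0, 296.0], [579.0, 312.0]]
top [370. 157.] 90.0 [[703.0, -27
[... 883 characters left out ...]
 189.0], [443.0, 172.0], [458.0, 216.0], [409.0, 233.0]]
scene [143. 174.] 36.2 [[-82.0, -71.0], [-24.0, -150.0], [149.0, -24.0], [91.0, 55.0]]
scene [306. 158.] 33.5 [[441.0, 374.0], [471.0, 327.0], [506.0, 350.0], [475.0, 396.0]]
scene [553. 111.] 10.8 [[1078.0, 1416.0], [1136.0, 1115.0], [1199.0, 1127.0], [1141.0, 1428.0]]
scene [102.  53.] 64.8 [[-847.0, 410.0], [-723.0, 352.0], [-696.0, 411.0], [-820.0, 469.0]]
scene [467.  34.] 9.0 [[563.0, 2027.0], [667.0, 1376.0], [699.0, 1381.0], [596.0, 2032.0]]
scene [285.   8.] 28.7 [[-446.0, 1455.0], [-292.0, 1173.0], [-187.0, 1231.0], [-341.0, 1512.0]]
scene [195.  36.] 48.0 [[-877.0, 1114.0], [-237.0, 538.0], [-214.0, 563.0], [-854.0, 1139.0]]
```

View pics/crop1.png

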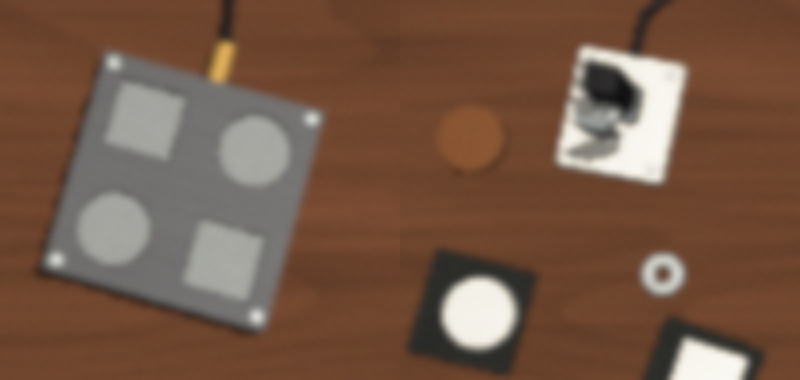

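View pics/crop2.png

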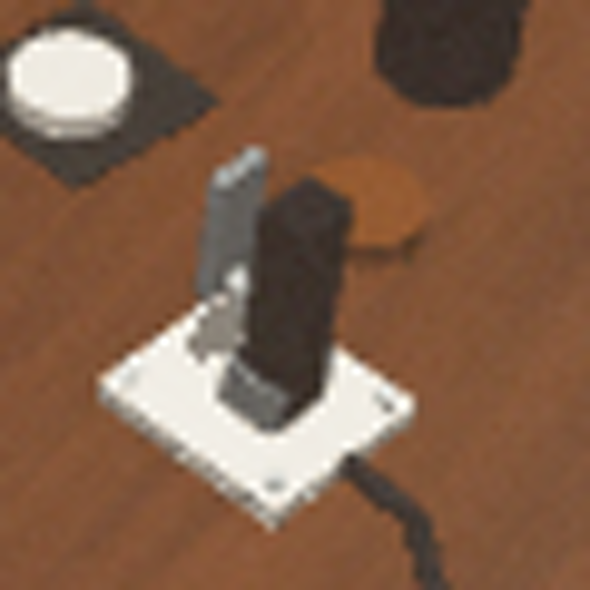

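The two views agree to about 2 mm, the cavity spacing comes out at 80 mm, and the blank sizes fit. In the crops the rounds and squares in the die, the white done pieces on black pads and the brown decoy are all unambiguous. The trigger's black post is on the far (+x) side and its grey paddle is nearer the robot. Next is an enlarged crop for the grip point, plus a planner.

```bash
cat > plan.py <<'E'
"""plan([(x,y,z,yaw_deg),...]): chained tool-frame shifts/turns from the measured pose; yaw = direction of tool y (mod 180)"""
from h import *
from scipy.spatial.transform import Rotation as Ro
def plan(wps):
    o=bot.get_obs(); p=np.array(o['tcp_pos']); R=Ro.from_rotvec(o['eef_rot']); out=[]
    for x,y,z,yaw in wps:
        cands=[]
        for k in (0,180):
            a=np.radians(yaw+k); ty=np.array([np.cos(a),np.sin(a),0]); tz=np.array([0,0,-1.])
            G=Ro.from_matrix(np.column_stack([np.cross(ty,tz),ty,tz])); cands.append((np.linalg.norm((R.inv()*G).as_rotvec()),k,G))
        _,_,G=min(cands,key=lambda c:c[0]); t=np.array([x,y,z],float)
        print((x,y,z,yaw),'lin',R.inv().apply(t-p).round(1).tolist(),'rot',(R.inv()*G).as_rotvec().round(3).tolist()); p,R=t,G
    print('t',o['t'],'tcp',np.round(o['tcp_pos'],1),'j',np.round(o['joint_pos'],2))
E
python3 - <<'E'
from plan import *
t=cv2.imread('pics/top0.png')[180:216,176:216]; s=cv2.imread('pics/scene0.png')[160:202,310:350]
f=lambda a:cv2.convertScaleAbs(cv2.resize(a,(400,a.shape[0]*10),interpolation=cv2.INTER_CUBIC),alpha=1.5,beta=15)
a,b=f(t),f(s); a=cv2.copyMakeBorder(a,0,b.shape[0]-a.shape[0],0,0,cv2.BORDER_CONSTANT)
cv2.imwrite('pics/crop3.png',np.hstack([a,b]))
plan([(412,-192.8,120,75),(412,-192.8,6.5,75),(412,-192.8,6.5,15)])
E
```

```text
(412, -192.8, 120, 75) lin [-446.8, -660.6, 118.8] rot [-0.002, -0.0, 0.015]
(412, -192.8, 6.5, 75) lin [0.0, 0.0, 113.5] rot [0.0, 0.0, 0.0]
(412, -192.8, 6.5, 15) lin [0.0, 0.0, 0.0] rot [0.0, 0.0, 1.047]
t 0.1 tcp [140.2 557.1 237.9] j [ 1.12  0.18  1.61  0.    1.35 -0.21]
```

View pics/crop3.png

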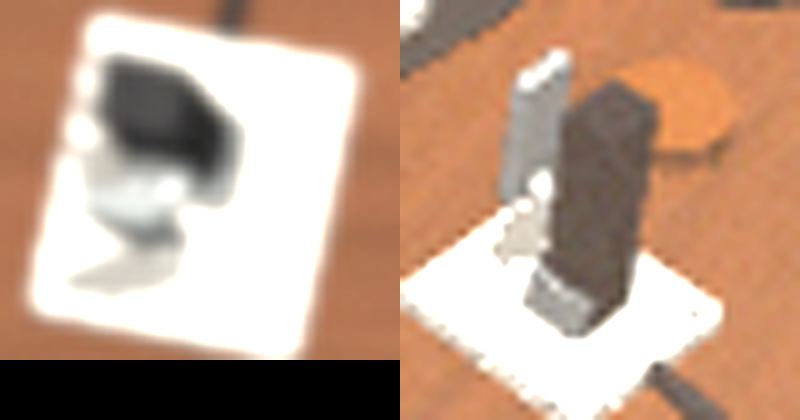

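```bash
python3 - <<'E'
from h import *
P=[ray('scene',(331,171),108),ray('top',(191,190),108)];Q=[ray('scene',(324.3,166.8),106),ray('top',(189,199.5),106)]
print(np.round(P,1),np.round(Q,1)); 
E
```

```text
[[624.7 263.2 108. ]
 [621.  259.3 108. ]] [[595.7 269.2 106. ]
 [596.  264.3 106. ]]
```

move_arm([
  {"rotation":[0,0,0],"linear":[-223,-330,10],"jaw":85},
  {"rotation":[0,0,0],"linear":[-223,-330,10],"jaw":85},
  {"rotation":[0,0,0],"linear":[-223,-330,10],"jaw":85},
  {"rotation":[0,0,0],"linear":[-223,-330,10],"jaw":85},
  {"rotation":[0,0,0],"linear":[-223,-330,10],"jaw":85},
  {"rotation":[0,0,0],"linear":[-223,-330,10],"jaw":85},
  {"rotation":[0,0,0],"linear":[-223,-330,10],"jaw":85},
  {"rotation":[0,0,0],"linear":[-223,-330,10],"jaw":85},
])

```text
t: 0.9
tcp_pos: [276.0, 181.4, 228.6]
eef_rot: [0.385, 3.117, 0.0]
wrist_force: [1.2, -1.4, -0.4]
grip_width: 84.9
gripper_force: 0.0
```

move_arm([
  {"rotation":[0,0,0],"linear":[-223,-330,108],"jaw":85},
  {"rotation":[0,0,0],"linear":[-223,-330,108],"jaw":85},
  {"rotation":[0,0,0],"linear":[-223,-330,108],"jaw":85},
  {"rotation":[0,0,0],"linear":[-223,-330,108],"jaw":85},
  {"rotation":[0,0,0],"linear":[-223,-330,108],"jaw":85},
  {"rotation":[0,0,0],"linear":[-223,-330,108],"jaw":85},
  {"rotation":[0,0,0],"linear":[-223,-330,108],"jaw":85},
  {"rotation":[0,0,0],"linear":[-223,-330,108],"jaw":85},
])

```text
t: 1.7
tcp_pos: [407.6, -182.0, 123.2]
eef_rot: [-0.388, -3.117, -0.0]
wrist_force: [1.0, 1.0, 0.2]
grip_width: 85.0
gripper_force: 0.0
```

move_arm([
  {"rotation":[0,0,0],"linear":[0,0,45],"jaw":85},
  {"rotation":[0,0,0],"linear":[0,0,90],"jaw":85},
  {"rotation":[0,0,0],"linear":[0,0,110],"jaw":85},
  {"rotation":[0,0,0],"linear":[0,0,110],"jaw":85},
  {"rotation":[0,0,0],"linear":[0,0,110],"jaw":60},
  {"rotation":[0,0,0],"linear":[0,0,110],"jaw":60},
  {"rotation":[0,0,0],"linear":[0,0,110],"jaw":60},
  {"rotation":[0,0,0],"linear":[0,0,110],"jaw":60},
])

```text
t: 2.5
tcp_pos: [408.4, -180.4, 15.3]
eef_rot: [0.386, 3.116, -0.002]
wrist_force: [0.6, 0.2, -0.2]
grip_width: 60.3
gripper_force: 0.0
```

```bash
python3 -c "
from plan import *
plan([(412,-192.8,6.5,75),(412,-192.8,6.5,15),(412,-192.8,120,15)])"
```

```text
(412, -192.8, 6.5, 75) lin [-6.5, -11.1, 8.8] rot [-0.001, 0.002, 0.015]
(412, -192.8, 6.5, 15) lin [0.0, 0.0, 0.0] rot [0.0, 0.0, 1.047]
(412, -192.8, 120, 15) lin [0.0, 0.0, -113.5] rot [0.0, 0.0, 0.0]
t 2.5 tcp [ 408.4 -180.4   15.3] j [-0.68  0.25  2.06 -0.    0.82 -2.01]
```

move_arm([
  {"rotation":[0,0,0.015],"linear":[-6.5,-11,0],"jaw":80},
  {"rotation":[0,0,0.015],"linear":[-6.5,-11,0],"jaw":80},
  {"rotation":[0,0,0.015],"linear":[-6.5,-11,9],"jaw":80},
  {"rotation":[0,0,0.015],"linear":[-6.5,-11,9],"jaw":40},
  {"rotation":[0,0,0.015],"linear":[-6.5,-11,9],"jaw":40},
  {"rotation":[0,0,0.015],"linear":[-6.5,-11,9],"jaw":40},
  {"rotation":[0,0,0.015],"linear":[-6.5,-11,9],"jaw":40},
  {"rotation":[0,0,0.015],"linear":[-6.5,-11,9],"jaw":40},
])

```text
t: 3.3
tcp_pos: [411.2, -192.0, 5.1]
eef_rot: [0.41, 3.115, -0.0]
wrist_force: [0.9, 0.3, -1.6]
grip_width: 47.2
gripper_force: 30.0
```

move_arm([
  {"rotation":[0,0,0],"linear":[0,0,0],"jaw":62},
  {"rotation":[0,0,0.15],"linear":[0,0,0],"jaw":62},
  {"rotation":[0,0,1.05],"linear":[0,0,0],"jaw":62},
  {"rotation":[0,0,1.05],"linear":[0,0,0],"jaw":62},
  {"rotation":[0,0,1.05],"linear":[0,0,0],"jaw":62},
  {"rotation":[0,0,1.05],"linear":[0,0,0],"jaw":62},
  {"rotation":[0,0,1.05],"linear":[0,0,0],"jaw":62},
  {"rotation":[0,0,1.05],"linear":[0,0,0],"jaw":62},
])

```text
t: 4.1
tcp_pos: [411.2, -192.2, 5.1]
eef_rot: [1.923, 2.484, -0.0]
wrist_force: [-0.1, 0.1, -0.7]
grip_width: 62.1
gripper_force: 0.0
```

move_arm([
  {"rotation":[0,0,0.15],"linear":[0,0,0],"jaw":62},
  {"rotation":[0,0,0.15],"linear":[0,0,0],"jaw":40},
  {"rotation":[0,0,0.15],"linear":[0,0,0],"jaw":40},
  {"rotation":[0,0,0.15],"linear":[0,0,0],"jaw":40},
  {"rotation":[0,0,0.15],"linear":[0,0,0],"jaw":40},
  {"rotation":[0,0,0.15],"linear":[0,0,0],"jaw":40},
  {"rotation":[0,0,0.15],"linear":[0,0,-45],"jaw":40},
  {"rotation":[0,0,0.15],"linear":[0,0,-90],"jaw":40},
])

```text
t: 4.9
tcp_pos: [409.5, -190.8, 94.2]
eef_rot: [-2.093, -2.335, 0.0]
wrist_force: [0.6, -0.3, -0.1]
grip_width: 46.8
gripper_force: 30.0
```

```bash
python3 -c "
from plan import *
plan([(585.5,-27.6,90,120),(585.5,-27.6,33.5,120),(585.5,-27.6,31.5,-60),(585.5,-27.6,120,-60),(394,-348,120,-60)])"
```

```text
(585.5, -27.6, 90, 120) lin [143.0, 192.8, 4.0] rot [-0.006, -0.001, 1.157]
(585.5, -27.6, 33.5, 120) lin [0.0, 0.0, 56.5] rot [0.0, 0.0, 0.0]
(585.5, -27.6, 31.5, -60) lin [0.0, 0.0, 2.0] rot [0.0, 0.0, 0.0]
(585.5, -27.6, 120, -60) lin [0.0, 0.0, -88.5] rot [0.0, 0.0, 0.0]
(394, -348, 120, -60) lin [-326.0, 181.7, 0.0] rot [0.0, 0.0, 0.0]
t 4.9 tcp [ 409.5 -190.8   94.2] j [-0.7   0.1   2.02  0.    1.02 -0.81]
```

move_arm([
  {"rotation":[0,0,1.157],"linear":[143,192.8,4],"jaw":40},
  {"rotation":[0,0,1.157],"linear":[143,192.8,4],"jaw":40},
  {"rotation":[0,0,1.157],"linear":[143,192.8,4],"jaw":40},
  {"rotation":[0,0,1.157],"linear":[143,192.8,4],"jaw":40},
  {"rotation":[0,0,1.157],"linear":[143,192.8,4],"jaw":40},
  {"rotation":[0,0,1.157],"linear":[143,192.8,4],"jaw":40},
  {"rotation":[0,0,1.157],"linear":[143,192.8,4],"jaw":40},
  {"rotation":[0,0,1.157],"linear":[143,192.8,4],"jaw":40},
])

```text
t: 5.7
tcp_pos: [587.3, -28.0, 90.3]
eef_rot: [-3.022, -0.855, 0.002]
wrist_force: [-0.5, 0.4, -0.7]
grip_width: 46.9
gripper_force: 30.0
```

move_arm([
  {"rotation":[0,0,0],"linear":[0,0,15],"jaw":40},
  {"rotation":[0,0,0],"linear":[0,0,30],"jaw":40},
  {"rotation":[0,0,0],"linear":[0,0,30],"jaw":40},
  {"rotation":[0,0,0],"linear":[0,0,30],"jaw":40},
])

```text
t: 6.1
tcp_pos: [586.3, -29.0, 59.7]
eef_rot: [-3.019, -0.863, 0.003]
wrist_force: [0.2, -0.1, -0.5]
grip_width: 47.1
gripper_force: 30.0
```

```bash
python3 -c "
from plan import *
plan([(585.5,-27.6,32,120),(585.5,-27.6,120,120),(394,-348,120,120)])
n=bot.get_obs();print(n['grip_width'],n['wrist_force'])"
```

```text
(585.5, -27.6, 32, 120) lin [0.1, -1.5, 27.7] rot [-0.002, 0.002, 0.033]
(585.5, -27.6, 120, 120) lin [0.0, 0.0, -88.0] rot [0.0, 0.0, 0.0]
(394, -348, 120, 120) lin [-326.0, 181.7, 0.0] rot [0.0, 0.0, 0.0]
t 6.1 tcp [586.3 -29.   59.7] j [-0.25  0.43  1.69 -0.    1.03  0.76]
47.05861607053806 [ 0.15010649 -0.13957756 -0.48888995]
```

move_arm([
  {"rotation":[0,0,0.03],"linear":[0,-1.5,10],"jaw":40},
  {"rotation":[0,0,0.03],"linear":[0,-1.5,18],"jaw":40},
  {"rotation":[0,0,0.03],"linear":[0,-1.5,23],"jaw":40},
  {"rotation":[0,0,0.03],"linear":[0,-1.5,26],"jaw":40},
  {"rotation":[0,0,0.03],"linear":[0,-1.5,28],"jaw":40},
  {"rotation":[0,0,0.03],"linear":[0,-1.5,28],"jaw":40},
])

```text
t: 6.7
tcp_pos: [586.1, -27.6, 32.7]
eef_rot: [-3.033, -0.816, 0.001]
wrist_force: [-1.4, -1.0, -1.4]
grip_width: 46.6
gripper_force: 30.0
```

move_arm([
  {"rotation":[0,0,0],"linear":[-0.3,0,1.5],"jaw":40},
  {"rotation":[0,0,0],"linear":[-0.3,0,1.5],"jaw":40},
  {"rotation":[0,0,0],"linear":[-0.3,0,1.5],"jaw":40},
])

```text
t: 7.0
tcp_pos: [586.0, -27.7, 31.6]
eef_rot: [-3.034, -0.816, 0.0]
wrist_force: [-2.8, 0.6, -0.4]
grip_width: 46.6
gripper_force: 30.0
```

move_arm([
  {"rotation":[0,0,0],"linear":[0,0,0],"jaw":58},
  {"rotation":[0,0,0],"linear":[0,0,0],"jaw":58},
  {"rotation":[0,0,0],"linear":[0,0,0],"jaw":58},
  {"rotation":[0,0,0],"linear":[0,0,-45],"jaw":70},
  {"rotation":[0,0,0],"linear":[0,0,-90],"jaw":80},
  {"rotation":[0,0,0],"linear":[-45,25,-90],"jaw":80},
  {"rotation":[0,0,0],"linear":[-90,50,-90],"jaw":80},
  {"rotation":[0,0,0],"linear":[-135,75,-90],"jaw":80},
])

```text
t: 7.8
tcp_pos: [509.0, -157.9, 122.5]
eef_rot: [3.031, 0.818, 0.003]
wrist_force: [-0.3, -0.4, -0.8]
grip_width: 80.2
gripper_force: 0.0
```

move_arm([
  {"rotation":[0,0,0],"linear":[-190,107,0],"jaw":80},
  {"rotation":[0,0,0],"linear":[-190,107,0],"jaw":80},
  {"rotation":[0,0,0],"linear":[-190,107,0],"jaw":80},
  {"rotation":[0,0,0],"linear":[-190,107,0],"jaw":80},
  {"rotation":[0,0,0],"linear":[-190,107,0],"jaw":80},
  {"rotation":[0,0,0],"linear":[-190,107,0],"jaw":80},
])

```text
t: 8.4
tcp_pos: [397.3, -347.4, 122.0]
eef_rot: [3.034, 0.809, 0.0]
wrist_force: [-0.1, 0.5, -0.8]
grip_width: 80.2
gripper_force: 0.0
```

```bash
cat >> h.py <<'E'
def look(tag,z=12,amin=150,amax=420):
    for n in('scene','top'):
        im=bot.get_image(n); cv2.imwrite(f'pics/{n}{tag}.png',im)
        for (p,a,c) in whites(im,200,amin if n=='top' else 80,amax):
            w=ray(n,p,z)
            if 300<w[0]<720 and -480<w[1]<480: print(n,np.round(p,1),a,[ray(n,p,q)[:2].round(1).tolist() for q in (z,37)],round(cv2.minAreaRect(onplane(n,c,z))[2]))
E
python3 - <<'E'
from plan import *
look(1)
plan([(394,-348,7,120),(394,-348,7,60)])
E
```

```text
scene [171.5 333.9] 240.0 [[557.5, -416.2], [569.0, -420.7]] 5
scene [263.7 288.9] 355.0 [[673.3, -169.5], [681.9, -180.2]] 36
scene [268.9 236.5] 130.0 [[575.7, -13.1], [586.8, -27.7]] 36
scene [325.5 192.1] 197.0 [[620.7, 254.0], [630.7, 232.6]] 79
scene [271.3 176.4] 89.5 [[424.7, 205.8], [439.6, 185.6]] 72
top [216.  264.5] 219.0 [[427.8, 202.2], [427.4, 199.2]] 72
top [159.2 247.8] 198.5 [[474.7, 361.3], [473.4, 355.2]] 46
top [434.3 217.6] 215.0 [[558.1, -417.0], [555.1, -407.5]] 5
top [298.7 206.2] 213.0 [[591.5, -30.4], [587.8, -28.7]] 90
top [199.2 199.7] 362.0 [[610.7, 252.3], [606.6, 248.4]] 78
(394, -348, 7, 120) lin [-5.7, 0.7, 114.6] rot [0.0, -0.0, 0.0]
(394, -348, 7, 60) lin [0.0, 0.0, 0.0] rot [0.0, 0.0, 1.047]
t 8.5 tcp [ 398.6 -344.5  121.6] j [-0.94  0.21  1.83  0.    1.1   0.11]
```

move_arm([
  {"rotation":[0,0,0],"linear":[-5,0,45],"jaw":80},
  {"rotation":[0,0,0],"linear":[-5,0,90],"jaw":80},
  {"rotation":[0,0,0],"linear":[-5,0,108],"jaw":80},
  {"rotation":[0,0,0],"linear":[-5,0,115],"jaw":80},
  {"rotation":[0,0,0],"linear":[-5,0,115],"jaw":40},
  {"rotation":[0,0,0],"linear":[-5,0,115],"jaw":40},
  {"rotation":[0,0,0],"linear":[-5,0,115],"jaw":40},
  {"rotation":[0,0,0],"linear":[-5,0,115],"jaw":40},
])

```text
t: 9.3
tcp_pos: [394.9, -347.7, 7.9]
eef_rot: [3.032, 0.815, 0.001]
wrist_force: [-0.4, 1.1, 0.3]
grip_width: 50.3
gripper_force: 0.6
```

move_arm([
  {"rotation":[0,0,0],"linear":[0,0,0],"jaw":62},
  {"rotation":[0,0,0.15],"linear":[0,0,0],"jaw":62},
  {"rotation":[0,0,1.05],"linear":[0,0,0],"jaw":62},
  {"rotation":[0,0,1.05],"linear":[0,0,0],"jaw":62},
  {"rotation":[0,0,1.05],"linear":[0,0,0],"jaw":62},
  {"rotation":[0,0,1.05],"linear":[0,0,0],"jaw":62},
  {"rotation":[0,0,1.05],"linear":[0,0,0],"jaw":62},
  {"rotation":[0,0,1.05],"linear":[0,0,0],"jaw":62},
])

```text
t: 10.1
tcp_pos: [394.3, -347.3, 6.9]
eef_rot: [3.031, -0.825, 0.001]
wrist_force: [-0.2, -0.7, 0.1]
grip_width: 62.2
gripper_force: 0.0
```

move_arm([
  {"rotation":[0,0,0.15],"linear":[0,0,0],"jaw":62},
  {"rotation":[0,0,0.15],"linear":[0,0,0],"jaw":40},
  {"rotation":[0,0,0.15],"linear":[0,0,0],"jaw":40},
  {"rotation":[0,0,0.15],"linear":[0,0,0],"jaw":40},
  {"rotation":[0,0,0.15],"linear":[0,0,0],"jaw":40},
  {"rotation":[0,0,0.15],"linear":[0,0,0],"jaw":40},
  {"rotation":[0,0,0.15],"linear":[0,0,-45],"jaw":40},
  {"rotation":[0,0,0.15],"linear":[0,0,-90],"jaw":40},
])

```text
t: 10.9
tcp_pos: [393.0, -345.3, 95.5]
eef_rot: [-2.962, 1.038, 0.007]
wrist_force: [1.1, -0.4, -1.4]
grip_width: 46.3
gripper_force: 30.0
```

```bash
python3 -c "
from plan import *
plan([(531.3,71.4,92,120),(531.3,71.4,32,120)])
n=bot.get_obs();print(n['grip_width'],n['wrist_force'])"
```

```text
(531.3, 71.4, 92, 120) lin [-152.1, -411.9, 5.0] rot [-0.005, 0.004, -1.198]
(531.3, 71.4, 32, 120) lin [0.0, 0.0, 60.0] rot [0.0, 0.0, 0.0]
t 10.9 tcp [ 393.  -345.3   95.5] j [-0.95  0.25  1.84  0.    1.05  1.3 ]
46.32368569139348 [ 1.06771005 -0.38620707 -1.35763846]
```

move_arm([
  {"rotation":[0,0,-0.7],"linear":[-76,-206,5],"jaw":40},
  {"rotation":[0,0,-0.7],"linear":[-76,-206,5],"jaw":40},
  {"rotation":[0,0,-0.7],"linear":[-76,-206,5],"jaw":40},
  {"rotation":[0,0,-0.7],"linear":[-76,-206,5],"jaw":40},
  {"rotation":[0,0,-1.2],"linear":[-152,-412,5],"jaw":40},
  {"rotation":[0,0,-1.2],"linear":[-152,-412,5],"jaw":40},
  {"rotation":[0,0,-1.2],"linear":[-152,-412,5],"jaw":40},
  {"rotation":[0,0,-1.2],"linear":[-152,-412,5],"jaw":40},
])

```text
t: 11.7
tcp_pos: [520.6, 34.7, 91.5]
eef_rot: [-3.031, -0.826, 0.0]
wrist_force: [1.1, -0.2, -0.9]
grip_width: 46.5
gripper_force: 30.0
```

```bash
python3 -c "
from plan import *
plan([(531.3,71.4,45,120),(531.3,71.4,32,120)])
n=bot.get_obs();print(n['grip_width'],n['wrist_force'],n['dq'])"
```

```text
(531.3, 71.4, 45, 120) lin [27.8, -26.2, 46.5] rot [-0.0, -0.0, 0.009]
(531.3, 71.4, 32, 120) lin [0.0, 0.0, 13.0] rot [0.0, 0.0, 0.0]
t 11.7 tcp [520.6  34.7  91.5] j [-0.16  0.25  1.85  0.    1.04  0.88]
46.53433516501487 [ 1.11394569 -0.15943959 -0.85065136] [ 0.98914584  0.34323878 -0.43845141 -0.00205974  0.07766855 -0.50260744]
```

move_arm([
  {"rotation":[0,0,0],"linear":[8,-8,30],"jaw":40},
  {"rotation":[0,0,0],"linear":[8,-8,30],"jaw":40},
  {"rotation":[0,0,0],"linear":[8,-8,30],"jaw":40},
  {"rotation":[0,0,0],"linear":[8,-8,30],"jaw":40},
])

```text
t: 12.1
tcp_pos: [523.8, 42.4, 62.3]
eef_rot: [3.034, 0.814, 0.001]
wrist_force: [0.1, 0.0, -1.0]
grip_width: 47.5
gripper_force: 3.0
```

```bash
python3 -c "
from plan import *
plan([(531.5,71.4,32,120)])
n=bot.get_obs();print(n['grip_width'],n['wrist_force'],n['dq'])"
```

```text
(531.5, 71.4, 32, 120) lin [21.2, -21.2, 30.3] rot [0.001, -0.0, 0.001]
t 12.1 tcp [523.8  42.4  62.3] j [-0.15  0.31  1.86 -0.    0.98  0.9 ]
47.46156690269125 [ 0.06889078  0.0405669  -0.99179127] [-0.01207458 -0.00940212 -0.00659727 -0.00140553 -0.00392763  0.00317094]
```

The grip is slackening (3 N), so I'll hold still until it recovers.

move_arm([
  {"rotation":[0,0,0],"linear":[0,0,0],"jaw":40},
  {"rotation":[0,0,0],"linear":[0,0,0],"jaw":40},
  {"rotation":[0,0,0],"linear":[0,0,0],"jaw":40},
  {"rotation":[0,0,0],"linear":[0,0,0],"jaw":40},
])

```text
t: 12.5
tcp_pos: [523.6, 43.0, 62.0]
eef_rot: [3.034, 0.815, 0.001]
wrist_force: [0.3, -0.1, -1.7]
grip_width: 46.6
gripper_force: 30.0
```

move_arm([
  {"rotation":[0,0,0],"linear":[21,-21,0],"jaw":40},
  {"rotation":[0,0,0],"linear":[21,-21,0],"jaw":40},
  {"rotation":[0,0,0],"linear":[21,-21,10],"jaw":40},
  {"rotation":[0,0,0],"linear":[21,-21,18],"jaw":40},
  {"rotation":[0,0,0],"linear":[21,-21,22],"jaw":40},
  {"rotation":[0,0,0],"linear":[21,-21,24],"jaw":40},
  {"rotation":[0,0,0],"linear":[21,-21,24],"jaw":40},
])

```text
t: 13.2
tcp_pos: [530.7, 71.8, 37.0]
eef_rot: [-3.034, -0.815, 0.002]
wrist_force: [0.2, 0.1, -1.2]
grip_width: 46.4
gripper_force: 30.0
```

```bash
python3 - <<'E'
from plan import *
plan([(531.5,71.4,32,120)])
n=bot.get_obs();print(n['gripper_force'],n['wrist_force'])
s=bot.get_image('scene')[170:250,235:335]; cv2.imwrite('pics/crop4.png',cv2.resize(s,(700,560),interpolation=cv2.INTER_CUBIC))
E
```

```text
(531.5, 71.4, 32, 120) lin [0.5, 0.7, 5.0] rot [-0.001, 0.001, 0.001]
t 13.2 tcp [530.7  71.8  37. ] j [-0.09  0.37  1.83 -0.    0.94  0.96]
29.99929904937744 [ 0.24575681  0.07741697 -1.21980952]
```

View pics/crop4.png

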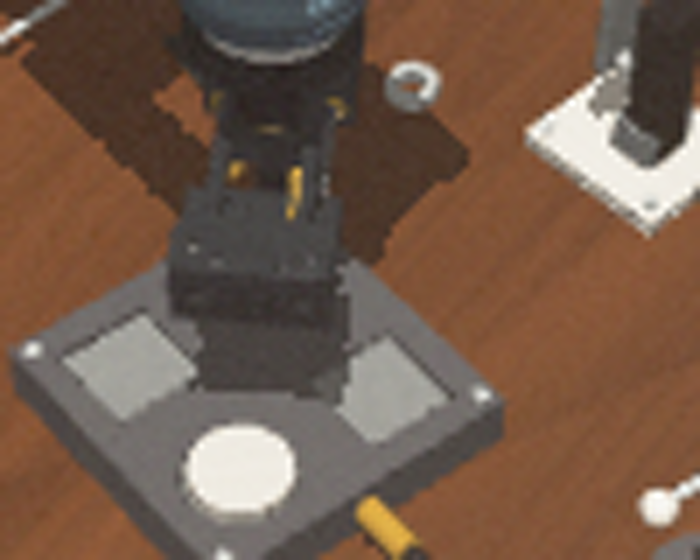

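Round 1 is seated flat at crop (240,468). The held one is hidden by the gripper at crop (260,340), so I'll lower it with force checks.

move_arm([
  {"rotation":[0,0,0],"linear":[0,0.5,2],"jaw":40},
  {"rotation":[0,0,0],"linear":[0,0.5,4],"jaw":40},
  {"rotation":[0,0,0],"linear":[0,0.5,4],"jaw":40},
])

```text
t: 13.55
tcp_pos: [531.2, 71.7, 33.5]
eef_rot: [-3.034, -0.816, 0.0]
wrist_force: [0.0, 0.1, 0.2]
grip_width: 46.0
gripper_force: 30.0
```

move_arm([
  {"rotation":[0,0,0],"linear":[0,0,1],"jaw":40},
  {"rotation":[0,0,0],"linear":[0,0,1.5],"jaw":40},
  {"rotation":[0,0,0],"linear":[0,0,1.5],"jaw":40},
])

```text
t: 13.85
tcp_pos: [531.3, 71.7, 32.0]
eef_rot: [-3.034, -0.816, 0.0]
wrist_force: [0.8, 0.8, -2.3]
grip_width: 46.8
gripper_force: 30.0
```

move_arm([
  {"rotation":[0,0,0],"linear":[0,0,0],"jaw":58},
  {"rotation":[0,0,0],"linear":[0,0,0],"jaw":58},
  {"rotation":[0,0,0],"linear":[0,0,0],"jaw":58},
  {"rotation":[0,0,0],"linear":[0,0,-45],"jaw":70},
  {"rotation":[0,0,0],"linear":[0,0,-90],"jaw":80},
  {"rotation":[0,0,0],"linear":[0,0,-90],"jaw":80},
])

```text
t: 14.45
tcp_pos: [535.9, 71.4, 128.5]
eef_rot: [3.03, 0.815, 0.017]
wrist_force: [0.3, 0.2, 0.1]
grip_width: 79.1
gripper_force: 0.0
```

```bash
python3 -c "
from plan import *
plan([(558.2,-417.7,120,95.3),(558.2,-417.7,6.5,95.3)])"
```

```text
(558.2, -417.7, 120, 95.3) lin [-226.1, 434.3, 9.2] rot [0.004, -0.011, 0.433]
(558.2, -417.7, 6.5, 95.3) lin [0.0, 0.0, 113.5] rot [0.0, 0.0, 0.0]
t 14.45 tcp [535.9  71.4 128.5] j [-0.09  0.23  1.8   0.    1.11  0.96]
```

move_arm([
  {"rotation":[0,0,0.43],"linear":[-226,434,9],"jaw":80},
  {"rotation":[0,0,0.43],"linear":[-226,434,9],"jaw":80},
  {"rotation":[0,0,0.43],"linear":[-226,434,9],"jaw":80},
  {"rotation":[0,0,0.43],"linear":[-226,434,9],"jaw":80},
  {"rotation":[0,0,0.43],"linear":[-226,434,9],"jaw":80},
  {"rotation":[0,0,0.43],"linear":[-226,434,9],"jaw":80},
  {"rotation":[0,0,0.43],"linear":[-226,434,9],"jaw":80},
  {"rotation":[0,0,0.43],"linear":[-226,434,9],"jaw":80},
])

```text
t: 15.25
tcp_pos: [549.0, -329.8, 114.2]
eef_rot: [-3.138, -0.149, 0.0]
wrist_force: [1.4, -0.6, -0.0]
grip_width: 79.8
gripper_force: 0.0
```

move_arm([
  {"rotation":[0,0,0],"linear":[-20,70,20],"jaw":80},
  {"rotation":[0,0,0],"linear":[-20,70,40],"jaw":80},
  {"rotation":[0,0,0],"linear":[-20,70,60],"jaw":80},
  {"rotation":[0,0,0],"linear":[-20,70,60],"jaw":80},
  {"rotation":[0,0,0],"linear":[-20,70,60],"jaw":80},
])

```text
t: 15.75
tcp_pos: [535.9, -398.8, 54.1]
eef_rot: [-3.137, -0.15, 0.002]
wrist_force: [-0.3, -0.3, -0.1]
grip_width: 80.2
gripper_force: 0.0
```

```bash
python3 -c "
from plan import *
look(2)
plan([(558.2,-417.7,6.5,95.3)])"
```

```text
scene [175.8 335.6] 86.5 [[569.8, -412.8], [581.0, -417.3]] 18
scene [263.7 288.9] 355.0 [[673.3, -169.5], [681.9, -180.2]] 36
scene [268.9 236.5] 130.0 [[575.7, -13.1], [586.8, -27.7]] 36
scene [273.1 208.5] 105.0 [[518.3, 87.9], [530.8, 70.6]] 73
scene [325.5 192.1] 197.0 [[620.7, 254.0], [630.7, 232.6]] 79
scene [271.3 176.3] 88.5 [[424.5, 206.0], [439.5, 185.8]] 72
top [216.  264.5] 218.0 [[427.7, 202.1], [427.3, 199.2]] 72
top [159.2 247.7] 196.5 [[474.9, 361.4], [473.6, 355.2]] 90
top [263.3 226.2] 211.5 [[534.7, 70.2], [532.2, 69.9]] 90
top [298.7 206.2] 208.5 [[591.5, -30.5], [587.8, -28.7]] 90
top [199.6 199.7] 349.5 [[610.6, 251.4], [606.6, 247.5]] 79
(558.2, -417.7, 6.5, 95.3) lin [19.2, 20.3, 49.6] rot [0.001, -0.001, 0.004]
t 15.85 tcp [ 537.1 -399.3   56. ] j [-0.82  0.58  1.47  0.    1.09  0.66]
```

move_arm([
  {"rotation":[0,0,0],"linear":[19,20,10],"jaw":80},
  {"rotation":[0,0,0],"linear":[19,20,25],"jaw":80},
  {"rotation":[0,0,0],"linear":[19,20,45],"jaw":80},
  {"rotation":[0,0,0],"linear":[19,20,50],"jaw":80},
  {"rotation":[0,0,0],"linear":[19,20,50],"jaw":36},
  {"rotation":[0,0,0],"linear":[19,20,50],"jaw":36},
  {"rotation":[0,0,0],"linear":[19,20,50],"jaw":36},
  {"rotation":[0,0,0],"linear":[19,20,50],"jaw":36},
])

```text
t: 16.65
tcp_pos: [557.3, -418.0, 5.7]
eef_rot: [3.137, 0.15, 0.001]
wrist_force: [-0.6, -0.2, -0.2]
grip_width: 50.3
gripper_force: 0.0
```

move_arm([
  {"rotation":[0,0,0],"linear":[0,0,0],"jaw":36},
  {"rotation":[0,0,0],"linear":[0,0,0],"jaw":72},
  {"rotation":[0,0,0],"linear":[0,0,0],"jaw":72},
  {"rotation":[0,0,0.1],"linear":[0,0,0],"jaw":72},
  {"rotation":[0,0,0.75],"linear":[0,0,-20],"jaw":78},
  {"rotation":[0,0,0.75],"linear":[0,0,-20],"jaw":78},
  {"rotation":[0,0,0.75],"linear":[0,0,-20],"jaw":78},
  {"rotation":[0,0,0.75],"linear":[0,0,-20],"jaw":78},
])

```text
t: 17.45
tcp_pos: [557.0, -417.6, 24.9]
eef_rot: [2.996, -0.945, 0.0]
wrist_force: [-0.6, -0.6, 0.3]
grip_width: 77.8
gripper_force: 0.0
```

```bash
python3 -c "
from plan import *
plan([(558.2,-417.7,6.5,5.3)])"
```

```text
(558.2, -417.7, 6.5, 5.3) lin [1.0, -0.6, 18.4] rot [-0.0, -0.0, 0.867]
t 17.45 tcp [ 557.  -417.6   24.9] j [-0.81  0.67  1.39 -0.    1.08  1.37]
```

move_arm([
  {"rotation":[0,0,0.867],"linear":[1,-0.5,0],"jaw":78},
  {"rotation":[0,0,0.867],"linear":[1,-0.5,0],"jaw":78},
  {"rotation":[0,0,0.867],"linear":[1,-0.5,0],"jaw":78},
  {"rotation":[0,0,0.867],"linear":[1,-0.5,0],"jaw":78},
  {"rotation":[0,0,0.867],"linear":[1,-0.5,0],"jaw":78},
  {"rotation":[0,0,0.867],"linear":[1,-0.5,0],"jaw":78},
  {"rotation":[0,0,0.867],"linear":[1,-0.5,10],"jaw":78},
  {"rotation":[0,0,0.867],"linear":[1,-0.5,18.5],"jaw":70},
])

```text
t: 18.25
tcp_pos: [558.0, -417.6, 5.5]
eef_rot: [2.332, -2.105, -0.0]
wrist_force: [0.5, 0.5, 0.5]
grip_width: 71.7
gripper_force: 0.0
```

move_arm([
  {"rotation":[0,0,0],"linear":[0,0,0],"jaw":36},
  {"rotation":[0,0,0],"linear":[0,0,0],"jaw":36},
  {"rotation":[0,0,0],"linear":[0,0,0],"jaw":36},
  {"rotation":[0,0,0],"linear":[0,0,0],"jaw":36},
  {"rotation":[0,0,0],"linear":[0,0,0],"jaw":36},
  {"rotation":[0,0,0],"linear":[0,0,-30],"jaw":36},
  {"rotation":[0,0,0],"linear":[0,0,-75],"jaw":36},
  {"rotation":[0,0,0],"linear":[0,0,-85],"jaw":36},
])

```text
t: 19.05
tcp_pos: [560.6, -420.2, 97.4]
eef_rot: [2.329, -2.108, 0.014]
wrist_force: [-0.0, -0.1, 0.9]
grip_width: 43.5
gripper_force: 30.0
```

```bash
python3 -c "
from plan import *
plan([(509.5,-5.8,90,-16.2),(509.5,-5.8,32,-16.2)])"
```

```text
(509.5, -5.8, 90, -16.2) lin [-417.4, 9.7, 4.3] rot [-0.007, -0.006, 0.382]
(509.5, -5.8, 32, -16.2) lin [0.0, 0.0, 58.0] rot [0.0, 0.0, 0.0]
t 19.05 tcp [ 560.6 -420.2   97.4] j [-0.81  0.58  1.37  0.    1.18  2.23]
```

move_arm([
  {"rotation":[0,0,0.38],"linear":[-395,9,4],"jaw":36},
  {"rotation":[0,0,0.38],"linear":[-395,9,4],"jaw":36},
  {"rotation":[0,0,0.38],"linear":[-395,9,4],"jaw":36},
  {"rotation":[0,0,0.38],"linear":[-395,9,4],"jaw":36},
  {"rotation":[0,0,0.38],"linear":[-395,9,4],"jaw":36},
  {"rotation":[0,0,0.38],"linear":[-395,9,4],"jaw":36},
  {"rotation":[0,0,0.38],"linear":[-395,9,4],"jaw":36},
  {"rotation":[0,0,0.38],"linear":[-395,9,4],"jaw":36},
])

```text
t: 19.85
tcp_pos: [508.0, -26.8, 87.0]
eef_rot: [-1.896, 2.498, 0.007]
wrist_force: [0.4, -0.2, -1.1]
grip_width: 43.6
gripper_force: 29.9
```

move_arm([
  {"rotation":[0,0,0],"linear":[-20,0,15],"jaw":36},
  {"rotation":[0,0,0],"linear":[-20,0,30],"jaw":36},
  {"rotation":[0,0,0],"linear":[-20,0,30],"jaw":36},
  {"rotation":[0,0,0],"linear":[-20,0,30],"jaw":36},
])

```text
t: 20.25
tcp_pos: [512.2, -16.5, 57.1]
eef_rot: [-1.899, 2.484, 0.018]
wrist_force: [-0.3, 0.1, -0.4]
grip_width: 43.7
gripper_force: 30.0
```

```bash
python3 -c "
from plan import *
plan([(509.5,-5.8,35,-16.2)])
n=bot.get_obs();print(n['grip_width'],n['gripper_force'],n['wrist_force'])"
```

```text
(509.5, -5.8, 35, -16.2) lin [-9.2, 5.5, 22.2] rot [0.0, 0.019, 0.017]
t 20.25 tcp [512.2 -16.5  57.1] j [-0.28  0.29  1.89  0.02  0.96  3.12]
43.653190049814626 29.999839067459106 [-0.29255215  0.13027742 -0.40304915]
```

Joint 6 is at its limit, so I'll turn back 90° and use the other symmetric yaw.

```bash
python3 -c "
from plan import *
plan([(509.5,-5.8,60,28),(509.5,-5.8,60,73.8)])"
```

```text
(509.5, -5.8, 60, 28) lin [-9.7, 5.5, -2.8] rot [-0.007, 0.018, -0.754]
(509.5, -5.8, 60, 73.8) lin [0.0, 0.0, 0.0] rot [0.0, 0.0, -0.799]
t 20.25 tcp [512.2 -16.5  57.1] j [-0.28  0.29  1.89  0.02  0.96  3.12]
```

move_arm([
  {"rotation":[0,0.019,-0.15],"linear":[-9.7,5.5,-3],"jaw":36},
  {"rotation":[-0.007,0.018,-0.754],"linear":[-9.7,5.5,-3],"jaw":36},
  {"rotation":[-0.007,0.018,-0.754],"linear":[-9.7,5.5,-3],"jaw":36},
  {"rotation":[-0.007,0.018,-0.754],"linear":[-9.7,5.5,-3],"jaw":36},
  {"rotation":[-0.007,0.018,-0.754],"linear":[-9.7,5.5,-3],"jaw":36},
  {"rotation":[-0.007,0.018,-0.754],"linear":[-9.7,5.5,-3],"jaw":36},
  {"rotation":[-0.007,0.018,-0.754],"linear":[-9.7,5.5,-3],"jaw":36},
])

```text
t: 20.95
tcp_pos: [510.2, -6.3, 60.9]
eef_rot: [-2.688, 1.624, -0.002]
wrist_force: [-0.7, 0.2, -0.1]
grip_width: 43.7
gripper_force: 30.0
```

move_arm([
  {"rotation":[0,0,-0.8],"linear":[0,0,0],"jaw":36},
  {"rotation":[0,0,-0.8],"linear":[0,0,0],"jaw":36},
  {"rotation":[0,0,-0.8],"linear":[0,0,0],"jaw":36},
  {"rotation":[0,0,-0.8],"linear":[0,0,0],"jaw":36},
  {"rotation":[0,0,-0.8],"linear":[0,0,0],"jaw":36},
  {"rotation":[0,0,-0.8],"linear":[0,0,0],"jaw":36},
  {"rotation":[0,0,-0.8],"linear":[0,0,0],"jaw":36},
])

```text
t: 21.65
tcp_pos: [509.9, -6.0, 60.6]
eef_rot: [-3.109, 0.447, -0.002]
wrist_force: [0.2, 0.9, 0.1]
grip_width: 43.3
gripper_force: 30.0
```

```bash
python3 -c "
from plan import *
plan([(509.5,-5.8,35,73.8)])"
```

```text
(509.5, -5.8, 35, 73.8) lin [-0.4, -0.0, 25.6] rot [-0.001, -0.001, -0.003]
t 21.65 tcp [509.9  -6.   60.6] j [-0.25  0.28  1.9   0.    0.97  1.61]
```

move_arm([
  {"rotation":[0,0,0],"linear":[-0.2,0,15],"jaw":36},
  {"rotation":[0,0,0],"linear":[-0.2,0,22],"jaw":36},
  {"rotation":[0,0,0],"linear":[-0.2,0,26],"jaw":36},
  {"rotation":[0,0,0],"linear":[-0.2,0,27.5],"jaw":36},
  {"rotation":[0,0,0],"linear":[-0.2,0,27.5],"jaw":36},
])

```text
t: 22.15
tcp_pos: [509.5, -5.7, 32.8]
eef_rot: [-3.11, 0.443, -0.001]
wrist_force: [0.3, 0.6, -1.4]
grip_width: 43.6
gripper_force: 30.0
```

move_arm([
  {"rotation":[0,0,0],"linear":[0,0,1],"jaw":36},
  {"rotation":[0,0,0],"linear":[0,0,2],"jaw":36},
  {"rotation":[0,0,0],"linear":[0,0,2],"jaw":36},
])

```text
t: 22.45
tcp_pos: [509.7, -5.7, 31.4]
eef_rot: [-3.11, 0.442, -0.002]
wrist_force: [-2.4, 0.1, 4.2]
grip_width: 43.5
gripper_force: 30.0
```

move_arm([
  {"rotation":[0,0,0],"linear":[0,0,0],"jaw":54},
  {"rotation":[0,0,0],"linear":[0,0,0],"jaw":54},
  {"rotation":[0,0,0],"linear":[0,0,0],"jaw":54},
  {"rotation":[0,0,0],"linear":[0,0,-45],"jaw":54},
  {"rotation":[0,0,0],"linear":[0,0,-90],"jaw":70},
  {"rotation":[0,0,0],"linear":[0,0,-140],"jaw":80},
  {"rotation":[0,0,0],"linear":[0,0,-160],"jaw":80},
  {"rotation":[0,0,0],"linear":[0,0,-160],"jaw":80},
])

```text
t: 23.25
tcp_pos: [511.9, -6.3, 194.8]
eef_rot: [3.11, -0.442, 0.014]
wrist_force: [-0.2, 0.3, -0.1]
grip_width: 80.0
gripper_force: 0.0
```

```bash
python3 -c "
from plan import *
plan([(450,230,190,120),(619.4,261.8,190,168.7),(619.4,261.8,87,168.7)])"
```

```text
(450, 230, 190, 120) lin [-125.3, -209.7, 3.9] rot [0.003, -0.009, -0.806]
(619.4, 261.8, 190, 168.7) lin [162.6, 57.2, 0.0] rot [0.0, 0.0, -0.85]
(619.4, 261.8, 87, 168.7) lin [0.0, 0.0, 103.0] rot [0.0, 0.0, 0.0]
t 23.25 tcp [511.9  -6.3 194.8] j [-0.24  0.08  1.81  0.    1.24  1.61]
```

move_arm([
  {"rotation":[0,0,-0.8],"linear":[-125,-210,4],"jaw":80},
  {"rotation":[0,0,-0.8],"linear":[-125,-210,4],"jaw":80},
  {"rotation":[0,0,-0.8],"linear":[-125,-210,4],"jaw":80},
  {"rotation":[0,0,-0.8],"linear":[-125,-210,4],"jaw":80},
  {"rotation":[0,0,-0.8],"linear":[-125,-210,4],"jaw":80},
  {"rotation":[0,0,-0.8],"linear":[-125,-210,4],"jaw":80},
  {"rotation":[0,0,-0.8],"linear":[-125,-210,4],"jaw":80},
  {"rotation":[0,0,-0.8],"linear":[-125,-210,4],"jaw":80},
])

```text
t: 24.05
tcp_pos: [447.2, 230.4, 185.5]
eef_rot: [3.037, 0.802, -0.002]
wrist_force: [0.4, 0.2, -0.2]
grip_width: 79.9
gripper_force: 0.0
```

```bash
python3 - <<'E'
from plan import *
look(3,37)
im=cv2.imread('pics/scene3.png')[190:255,225:315]; t=cv2.imread('pics/top3.png')[175:260,240:325]
cv2.imwrite('pics/crop5.png',np.hstack([cv2.resize(im,(450,400),interpolation=cv2.INTER_CUBIC),cv2.resize(t,(350,400),interpolation=cv2.INTER_CUBIC)]))
plan([(619.4,261.8,190,168.7),(619.4,261.8,87,168.7)])
E
```

```text
scene [263.7 288.9] 354.0 [[681.8, -180.2], [681.8, -180.2]] 36
scene [268.9 236.5] 130.0 [[586.8, -27.7], [586.8, -27.7]] 36
scene [253.4 220.7] 127.0 [[510.5, -6.8], [510.5, -6.8]] 74
scene [273.1 208.5] 105.0 [[530.8, 70.6], [530.8, 70.6]] 73
scene [325.5 192.1] 197.0 [[630.7, 232.6], [630.7, 232.6]] 79
top [217.6 265.5] 160.0 [[424.6, 194.8], [424.6, 194.8]] 72
top [291.1 233.8] 230.0 [[510.9, -6.8], [510.9, -6.8]] 74
top [263.4 226.2] 209.0 [[532.2, 69.9], [532.2, 69.9]] 45
top [298.7 206.3] 202.5 [[587.7, -28.6], [587.7, -28.6]] 90
top [199.6 199.7] 340.0 [[606.6, 247.4], [606.6, 247.4]] 79
(619.4, 261.8, 190, 168.7) lin [165.0, 56.7, -3.9] rot [-0.0, 0.0, -0.859]
(619.4, 261.8, 87, 168.7) lin [0.0, 0.0, 103.0] rot [0.0, 0.0, 0.0]
t 24.15 tcp [447.8 229.9 186.1] j [0.24 0.08 1.84 0.   1.23 1.29]
```

View pics/crop5.png

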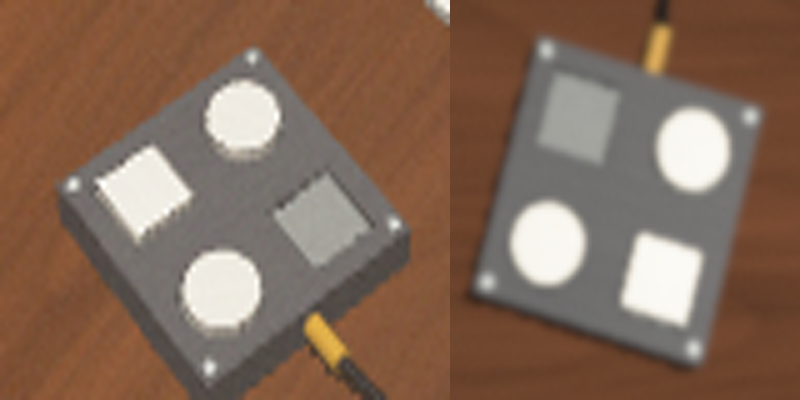

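All three blanks look flat and home in the crop. Both views agree at z = 37: square (510.7,-6.8), rounds (531.5,70.3) and (587.3,-28.2). Next is the trigger.

move_arm([
  {"rotation":[0,0,-0.86],"linear":[165,56.7,-4],"jaw":84},
  {"rotation":[0,0,-0.86],"linear":[165,56.7,-4],"jaw":84},
  {"rotation":[0,0,-0.86],"linear":[165,56.7,-4],"jaw":84},
  {"rotation":[0,0,-0.86],"linear":[165,56.7,-4],"jaw":84},
  {"rotation":[0,0,-0.86],"linear":[165,56.7,-4],"jaw":84},
  {"rotation":[0,0,-0.86],"linear":[165,56.7,-4],"jaw":84},
  {"rotation":[0,0,-0.86],"linear":[165,56.7,-4],"jaw":84},
  {"rotation":[0,0,-0.86],"linear":[165,56.7,-4],"jaw":84},
])

```text
t: 24.95
tcp_pos: [619.5, 262.2, 190.7]
eef_rot: [2.43, 1.991, 0.001]
wrist_force: [0.0, 0.2, -0.2]
grip_width: 84.0
gripper_force: 0.0
```

```bash
python3 - <<'E'
from plan import *
plan([(619.4,261.8,66,168.7)])
im=bot.get_image('scene')[130:215,285:375]
cv2.imwrite('pics/crop6.png',cv2.resize(im,(630,595),interpolation=cv2.INTER_CUBIC))
E
```

```text
(619.4, 261.8, 66, 168.7) lin [-0.4, -0.1, 124.7] rot [0.0, -0.0, -0.001]
t 24.95 tcp [619.5 262.2 190.7] j [0.22 0.43 1.38 0.   1.32 0.42]
```

View pics/crop6.png

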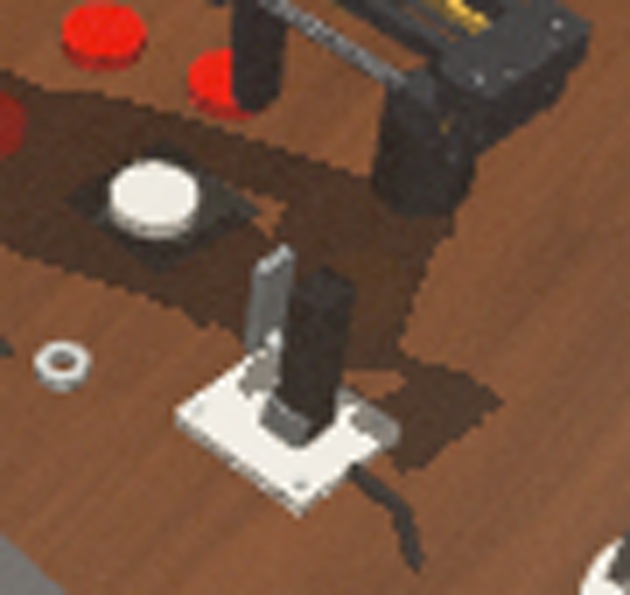

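The open jaw is above the grip, and its line from crop (258,90) to (425,190) is parallel to the paddle–post line. Descending.

move_arm([
  {"rotation":[0,0,0],"linear":[0,0,40],"jaw":84},
  {"rotation":[0,0,0],"linear":[0,0,70],"jaw":84},
  {"rotation":[0,0,0],"linear":[0,0,85],"jaw":84},
  {"rotation":[0,0,0],"linear":[0,0,95],"jaw":84},
  {"rotation":[0,0,0],"linear":[0,0,110],"jaw":84},
  {"rotation":[0,0,0],"linear":[0,0,124],"jaw":84},
  {"rotation":[0,0,0],"linear":[0,0,124],"jaw":84},
])

```text
t: 25.7
tcp_pos: [618.2, 262.9, 64.9]
eef_rot: [-2.425, -1.996, 0.003]
wrist_force: [-0.5, -0.5, 0.6]
grip_width: 83.8
gripper_force: 0.0
```

move_arm([
  {"rotation":[0,0,0],"linear":[0,0,0],"jaw":52},
  {"rotation":[0,0,0],"linear":[0,0,0],"jaw":52},
  {"rotation":[0,0,0],"linear":[0,0,0],"jaw":52},
  {"rotation":[0,0,0],"linear":[0,0,0],"jaw":36},
  {"rotation":[0,0,0],"linear":[0,0,0],"jaw":36},
  {"rotation":[0,0,0],"linear":[0,0,0],"jaw":36},
])

```text
t: 26.3
tcp_pos: [617.6, 263.9, 67.5]
eef_rot: [-2.423, -1.996, 0.003]
wrist_force: [-10.0, 1.4, 9.5]
grip_width: 38.0
gripper_force: 5.1
```

move_arm([
  {"rotation":[0,0,0],"linear":[0,0,0],"jaw":28},
  {"rotation":[0,0,0],"linear":[0,0,0],"jaw":28},
  {"rotation":[0,0,0],"linear":[0,0,0],"jaw":28},
  {"rotation":[0,0,0],"linear":[0,0,0],"jaw":28},
  {"rotation":[0,0,0],"linear":[0,0,0],"jaw":28},
])

```text
t: 26.8
tcp_pos: [617.8, 263.9, 67.5]
eef_rot: [-2.423, -1.996, 0.002]
wrist_force: [-7.1, 1.2, 7.5]
grip_width: 30.8
gripper_force: 30.0
```

move_arm([
  {"rotation":[0,0,0],"linear":[0,0,0],"jaw":28},
  {"rotation":[0,0,0],"linear":[0,0,0],"jaw":28},
  {"rotation":[0,0,0],"linear":[0,0,0],"jaw":28},
  {"rotation":[0,0,0],"linear":[0,0,0],"jaw":28},
  {"rotation":[0,0,0],"linear":[0,0,0],"jaw":28},
  {"rotation":[0,0,0],"linear":[0,0,0],"jaw":28},
])

```text
t: 27.4
tcp_pos: [617.9, 263.9, 67.5]
eef_rot: [-2.423, -1.996, 0.002]
wrist_force: [-6.7, 1.3, 7.6]
grip_width: 30.8
gripper_force: 30.0
```

The trigger is at its stop: width 31 mm at the full 30 N. I'll hold a little longer, then release and retreat upward.

move_arm([
  {"rotation":[0,0,0],"linear":[0,0,0],"jaw":28},
  {"rotation":[0,0,0],"linear":[0,0,0],"jaw":28},
  {"rotation":[0,0,0],"linear":[0,0,0],"jaw":28},
  {"rotation":[0,0,0],"linear":[0,0,0],"jaw":84},
  {"rotation":[0,0,0],"linear":[0,0,0],"jaw":84},
  {"rotation":[0,0,0],"linear":[0,0,0],"jaw":84},
  {"rotation":[0,0,0],"linear":[0,0,0],"jaw":84},
  {"rotation":[0,0,0],"linear":[0,0,0],"jaw":84},
])

```text
t: 28.2
tcp_pos: [619.9, 263.1, 67.1]
eef_rot: [2.424, 1.996, 0.003]
wrist_force: [-0.4, 0.8, 0.3]
grip_width: 69.0
gripper_force: 0.0
```

move_arm([
  {"rotation":[0,0,0],"linear":[0,0,-25],"jaw":84},
  {"rotation":[0,0,0],"linear":[0,0,-60],"jaw":84},
  {"rotation":[0,0,0],"linear":[0,0,-100],"jaw":84},
  {"rotation":[0,0,0],"linear":[0,0,-120],"jaw":84},
  {"rotation":[0,0,0],"linear":[0,0,-120],"jaw":80},
  {"rotation":[0,0,0],"linear":[0,0,-120],"jaw":80},
])

```text
t: 28.8
tcp_pos: [619.5, 262.9, 186.6]
eef_rot: [2.425, 1.996, 0.002]
wrist_force: [-0.4, -0.5, -0.5]
grip_width: 79.8
gripper_force: 0.0
```

```bash
python3 - <<'E'
from plan import *
look(4,37)
plan([(532,70.5,100,120),(532,70.5,31.5,120),(532,70.5,100,120),(474.3,361.3,90,120),(474.3,361.3,24,120)])
E
```

```text
scene [263.7 288.9] 355.0 [[681.9, -180.2], [681.9, -180.2]] 36
scene [268.9 236.5] 130.0 [[586.8, -27.7], [586.8, -27.7]] 36
scene [253.4 220.7] 127.0 [[510.5, -6.8], [510.5, -6.8]] 74
scene [273.1 208.4] 104.0 [[530.8, 70.8], [530.8, 70.8]] 36
scene [323.6 192.5] 169.5 [[626.6, 227.4], [626.6, 227.4]] 79
scene [271.3 176.3] 88.5 [[439.5, 185.8], [439.5, 185.8]] 72
top [215.9 264.3] 210.0 [[427.8, 199.4], [427.8, 199.4]] 72
top [291.  233.7] 228.0 [[511.0, -6.6], [511.0, -6.6]] 75
top [263.3 226.2] 205.0 [[532.2, 70.1], [532.2, 70.1]] 45
top [298.7 206.3] 200.0 [[587.7, -28.7], [587.7, -28.7]] 90
top [203.2 197.4] 222.5 [[613.1, 237.5], [613.1, 237.5]] 11
(532, 70.5, 100, 120) lin [-205.2, -47.6, 85.0] rot [-0.002, 0.002, 0.854]
(532, 70.5, 31.5, 120) lin [0.0, 0.0, 68.5] rot [0.0, 0.0, 0.0]
(532, 70.5, 100, 120) lin [0.0, 0.0, -68.5] rot [0.0, 0.0, 0.0]
(474.3, 361.3, 90, 120) lin [95.4, -280.7, 10.0] rot [0.0, 0.0, 0.0]
(474.3, 361.3, 24, 120) lin [0.0, 0.0, 66.0] rot [0.0, 0.0, 0.0]
t 28.9 tcp [618.3 262.7 184.7] j [ 0.23  0.44  1.39 -0.    1.32  0.42]
```

move_arm([
  {"rotation":[0,0,0.854],"linear":[-205,-47.5,85],"jaw":80},
  {"rotation":[0,0,0.854],"linear":[-205,-47.5,85],"jaw":80},
  {"rotation":[0,0,0.854],"linear":[-205,-47.5,85],"jaw":80},
  {"rotation":[0,0,0.854],"linear":[-205,-47.5,85],"jaw":80},
  {"rotation":[0,0,0.854],"linear":[-205,-47.5,85],"jaw":64},
  {"rotation":[0,0,0.854],"linear":[-205,-47.5,85],"jaw":64},
  {"rotation":[0,0,0.854],"linear":[-205,-47.5,85],"jaw":64},
  {"rotation":[0,0,0.854],"linear":[-205,-47.5,85],"jaw":64},
])

```text
t: 29.7
tcp_pos: [533.0, 71.3, 101.0]
eef_rot: [-3.033, -0.817, 0.001]
wrist_force: [-0.3, -0.7, -0.2]
grip_width: 64.0
gripper_force: 0.0
```

```bash
python3 - <<'E'
from plan import *
plan([(531.6,70.5,32,120)])
E
```

```text
(531.6, 70.5, 32, 120) lin [-1.5, 0.0, 69.0] rot [-0.001, 0.0, 0.003]
t 29.7 tcp [533.   71.3 101. ] j [-0.09  0.27  1.81  0.    1.07  0.96]
```

move_arm([
  {"rotation":[0,0,0],"linear":[-1,0,40],"jaw":64},
  {"rotation":[0,0,0],"linear":[-1,0,58],"jaw":64},
  {"rotation":[0,0,0],"linear":[-1,0,66],"jaw":64},
  {"rotation":[0,0,0],"linear":[-1,0,69],"jaw":64},
  {"rotation":[0,0,0],"linear":[-1,0,69],"jaw":64},
  {"rotation":[0,0,0],"linear":[-1,0,69],"jaw":40},
  {"rotation":[0,0,0],"linear":[-1,0,69],"jaw":40},
  {"rotation":[0,0,0],"linear":[-1,0,69],"jaw":40},
])

```text
t: 30.5
tcp_pos: [532.9, 71.5, 33.8]
eef_rot: [-3.033, -0.812, -0.003]
wrist_force: [-1.1, 4.5, 3.9]
grip_width: 46.1
gripper_force: 30.0
```

move_arm([
  {"rotation":[0,0,0],"linear":[0,0,0],"jaw":40},
  {"rotation":[0,0,0],"linear":[0,0,0],"jaw":40},
  {"rotation":[0,0,0],"linear":[0,0,0],"jaw":40},
  {"rotation":[0,0,0],"linear":[0,0,-20],"jaw":40},
  {"rotation":[0,0,0],"linear":[0,0,-55],"jaw":40},
  {"rotation":[0,0,0],"linear":[0,0,-65],"jaw":40},
  {"rotation":[0,0,0],"linear":[0,0,-65],"jaw":40},
])

```text
t: 31.2
tcp_pos: [534.2, 70.4, 99.8]
eef_rot: [3.033, 0.813, 0.008]
wrist_force: [1.1, 0.4, -0.5]
grip_width: 46.1
gripper_force: 30.0
```

```bash
python3 - <<'E'
from plan import *
plan([(474.3,361.3,85,120),(474.3,361.3,24,120)])
E
```

```text
(474.3, 361.3, 85, 120) lin [93.6, -281.9, 14.4] rot [0.003, -0.005, 0.0]
(474.3, 361.3, 24, 120) lin [0.0, 0.0, 61.0] rot [0.0, 0.0, 0.0]
t 31.2 tcp [534.2  70.4  99.8] j [-0.09  0.27  1.81  0.    1.06  0.96]
```

move_arm([
  {"rotation":[0,0,0],"linear":[92,-282,10],"jaw":40},
  {"rotation":[0,0,0],"linear":[92,-282,10],"jaw":40},
  {"rotation":[0,0,0],"linear":[92,-282,10],"jaw":40},
  {"rotation":[0,0,0],"linear":[92,-282,10],"jaw":40},
  {"rotation":[0,0,0],"linear":[92,-282,10],"jaw":40},
  {"rotation":[0,0,0],"linear":[92,-282,10],"jaw":40},
  {"rotation":[0,0,0],"linear":[92,-282,10],"jaw":40},
  {"rotation":[0,0,0],"linear":[92,-282,10],"jaw":40},
])

```text
t: 32.0
tcp_pos: [469.7, 361.1, 86.0]
eef_rot: [3.033, 0.817, -0.003]
wrist_force: [0.1, 0.5, -1.6]
grip_width: 46.2
gripper_force: 30.0
```

move_arm([
  {"rotation":[0,0,0],"linear":[0,0,30],"jaw":40},
  {"rotation":[0,0,0],"linear":[0,0,45],"jaw":40},
  {"rotation":[0,0,0],"linear":[0,0,45],"jaw":40},
  {"rotation":[0,0,0],"linear":[0,0,45],"jaw":40},
])

```text
t: 32.4
tcp_pos: [471.3, 359.7, 42.5]
eef_rot: [3.035, 0.811, -0.001]
wrist_force: [-0.3, 0.2, 0.2]
grip_width: 46.1
gripper_force: 30.0
```

```bash
python3 - <<'E'
from plan import *
plan([(475.3,362.7,26,120)])
s=bot.get_image('scene')[130:190,275:345]; cv2.imwrite('pics/crop7.png',cv2.resize(s,(700,600),interpolation=cv2.INTER_CUBIC))
E
```

```text
(475.3, 362.7, 26, 120) lin [5.0, -0.6, 16.5] rot [0.0, 0.001, -0.001]
t 32.4 tcp [471.3 359.7  42.5] j [ 0.45  0.46  1.68 -0.    1.    1.5 ]
```

View pics/crop7.png

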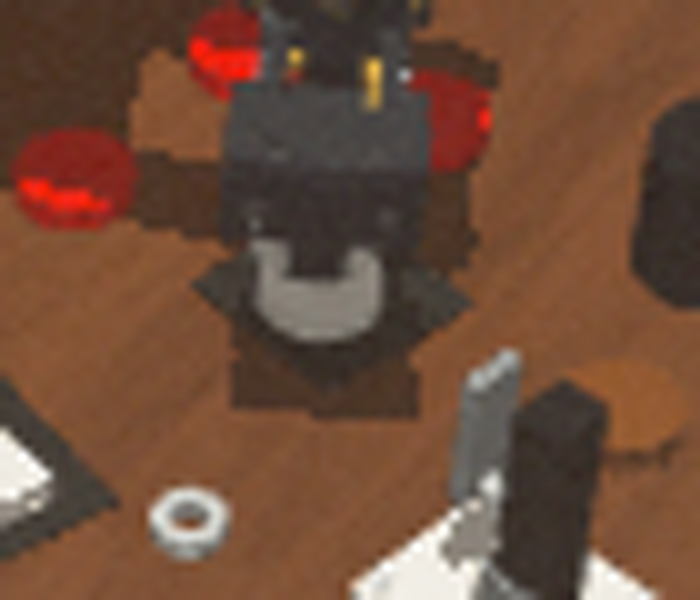

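The blank hangs level over the pad, with its visible rim at crop (320,310). Placing it.

move_arm([
  {"rotation":[0,0,0],"linear":[5,-0.5,0],"jaw":40},
  {"rotation":[0,0,0],"linear":[5,-0.5,8],"jaw":40},
  {"rotation":[0,0,0],"linear":[5,-0.5,13],"jaw":40},
  {"rotation":[0,0,0],"linear":[5,-0.5,16],"jaw":40},
  {"rotation":[0,0,0],"linear":[5,-0.5,16.5],"jaw":40},
  {"rotation":[0,0,0],"linear":[5,-0.5,16.5],"jaw":40},
])

```text
t: 33.05
tcp_pos: [475.0, 363.8, 26.1]
eef_rot: [3.034, 0.813, 0.0]
wrist_force: [-0.0, 0.5, -1.0]
grip_width: 46.0
gripper_force: 30.0
```

```bash
python3 - <<'E'
from plan import *
plan([(475.3,362.7,24.8,120)])
n=bot.get_obs();print(n['grip_width'],n['gripper_force'],n['wrist_force'])
E
```

```text
(475.3, 362.7, 24.8, 120) lin [-0.3, 1.1, 1.3] rot [0.0, -0.0, 0.0]
t 33.05 tcp [475.  363.8  26.1] j [ 0.46  0.5   1.67 -0.    0.97  1.5 ]
46.02646635776262 29.999033510684967 [-0.01768046  0.46515664 -1.00771852]
```

move_arm([
  {"rotation":[0,0,0],"linear":[0,1,1],"jaw":40},
  {"rotation":[0,0,0],"linear":[0,1,1.2],"jaw":40},
  {"rotation":[0,0,0],"linear":[0,1,1.2],"jaw":40},
])

```text
t: 33.35
tcp_pos: [475.9, 363.0, 25.3]
eef_rot: [-3.034, -0.813, -0.002]
wrist_force: [0.1, 0.3, -0.4]
grip_width: 46.0
gripper_force: 30.0
```

move_arm([
  {"rotation":[0,0,0],"linear":[0,0,0],"jaw":60},
  {"rotation":[0,0,0],"linear":[0,0,0],"jaw":60},
  {"rotation":[0,0,0],"linear":[0,0,0],"jaw":60},
  {"rotation":[0,0,0],"linear":[0,0,-40],"jaw":64},
  {"rotation":[0,0,0],"linear":[0,0,-75],"jaw":64},
  {"rotation":[0,0,0],"linear":[0,0,-85],"jaw":64},
  {"rotation":[0,0,0],"linear":[0,0,-85],"jaw":64},
])

```text
t: 34.05
tcp_pos: [477.1, 363.6, 112.4]
eef_rot: [-3.034, -0.813, -0.008]
wrist_force: [0.4, -0.2, 0.5]
grip_width: 64.0
gripper_force: 0.0
```

```bash
python3 - <<'E'
from plan import *
plan([(586.3,-27.8,105,120),(586.3,-27.8,32,120)])
E
```

```text
(586.3, -27.8, 105, 120) lin [-101.2, 393.6, 7.0] rot [0.0, -0.005, 0.0]
(586.3, -27.8, 32, 120) lin [0.0, 0.0, 73.0] rot [0.0, 0.0, 0.0]
t 34.05 tcp [477.1 363.6 112.4] j [ 0.45  0.37  1.64 -0.    1.12  1.5 ]
```

move_arm([
  {"rotation":[0,0,0],"linear":[-101,393.5,7],"jaw":64},
  {"rotation":[0,0,0],"linear":[-101,393.5,7],"jaw":64},
  {"rotation":[0,0,0],"linear":[-101,393.5,7],"jaw":64},
  {"rotation":[0,0,0],"linear":[-101,393.5,7],"jaw":64},
  {"rotation":[0,0,0],"linear":[-101,393.5,7],"jaw":64},
  {"rotation":[0,0,0],"linear":[-101,393.5,7],"jaw":64},
  {"rotation":[0,0,0],"linear":[-101,393.5,7],"jaw":64},
  {"rotation":[0,0,0],"linear":[-101,393.5,7],"jaw":64},
])

```text
t: 34.85
tcp_pos: [582.2, -24.0, 101.1]
eef_rot: [-3.033, -0.812, 0.003]
wrist_force: [1.3, 0.5, -0.5]
grip_width: 64.0
gripper_force: 0.0
```

move_arm([
  {"rotation":[0,0,0],"linear":[0,0,40],"jaw":64},
  {"rotation":[0,0,0],"linear":[0,0,40],"jaw":64},
  {"rotation":[0,0,0],"linear":[0,0,40],"jaw":64},
])

```text
t: 35.15
tcp_pos: [581.2, -21.7, 61.0]
eef_rot: [-3.032, -0.812, 0.006]
wrist_force: [0.4, 0.3, 0.8]
grip_width: 63.9
gripper_force: 0.0
```

```bash
python3 - <<'E'
from plan import *
look(5,28)
plan([(586.4,-27.9,31.5,120)])
E
```

```text
scene [263.8 289. ] 354.0 [[678.9, -176.3], [682.0, -180.2]] 36
scene [325.5 192.1] 197.0 [[627.1, 240.3], [630.7, 232.6]] 79
scene [305.2 155.7] 94.0 [[471.3, 353.5], [476.3, 344.7]] 72
top [215.1 264.5] 194.5 [[427.5, 202.6], [427.4, 201.5]] 72
top [157.4 254.5] 375.0 [[455.3, 361.5], [455.0, 359.3]] 77
top [199.5 199.7] 351.5 [[608.1, 249.1], [606.6, 247.7]] 79
(586.4, -27.9, 31.5, 120) lin [-0.7, 7.2, 32.1] rot [0.0, -0.001, 0.001]
t 35.25 tcp [583.4 -21.4  63.6] j [-0.24  0.41  1.7   0.    1.03  0.81]
```

```bash
python3 - <<'E'
from h import *
t=cv2.imread('pics/top5.png')[225:285,125:190]; s=cv2.imread('pics/scene5.png')[130:190,275:340]
cv2.imwrite('pics/crop8.png',np.hstack([cv2.resize(x,(400,400),interpolation=cv2.INTER_CUBIC) for x in (t,s)]))
E
```

```text
(no output)
```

View pics/crop8.png

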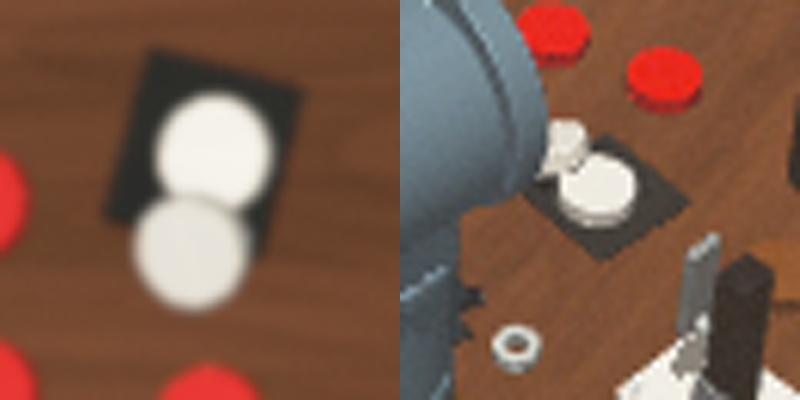

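The round blank has been knocked aside. In the top crop it is at (192,250), tilted against the pad and done disc, while the done disc at (215,153) hasn't moved. I'll clear the view and re-measure.

move_arm([
  {"rotation":[0,0,0],"linear":[0,0,-50],"jaw":64},
  {"rotation":[0,0,0],"linear":[-12,145,-70],"jaw":64},
  {"rotation":[0,0,0],"linear":[-12,145,-70],"jaw":64},
  {"rotation":[0,0,0],"linear":[-12,145,-70],"jaw":64},
  {"rotation":[0,0,0],"linear":[-12,145,-70],"jaw":64},
  {"rotation":[0,0,0],"linear":[-12,145,-70],"jaw":64},
])

```text
t: 35.85
tcp_pos: [646.1, -153.8, 134.6]
eef_rot: [3.034, 0.813, 0.004]
wrist_force: [-0.6, 0.7, 0.2]
grip_width: 64.2
gripper_force: 0.0
```

```bash
python3 - <<'E'
from plan import *
look(6,28,80,700)
t=cv2.imread('pics/top6.png')[235:280,140:185]; s=cv2.imread('pics/scene6.png')[140:175,285:325]
a=cv2.resize(t,(400,400),interpolation=cv2.INTER_CUBIC);b=cv2.resize(s,(400,350),interpolation=cv2.INTER_CUBIC)
cv2.imwrite('pics/crop9.png',np.hstack([a,cv2.copyMakeBorder(b,0,50,0,0,cv2.BORDER_CONSTANT)]))
E
```

```text
scene [263.7 290. ] 312.5 [[680.5, -179.0], [683.6, -182.9]] 36
scene [325.5 192.1] 197.0 [[627.1, 240.3], [630.7, 232.6]] 79
scene [303.6 154.8] 117.5 [[463.9, 354.0], [469.0, 345.2]] 72
top [216.  264.5] 218.0 [[427.5, 200.2], [427.3, 199.2]] 72
top [157.4 254.4] 372.0 [[455.5, 361.6], [455.2, 359.3]] 77
top [291.1 233.8] 231.0 [[511.6, -7.2], [510.9, -6.7]] 74
top [199.6 199.7] 344.0 [[608.1, 248.8], [606.6, 247.3]] 79
top [417.3 181.8] 157.0 [[658.9, -367.8], [657.0, -364.7]] 72
```

View pics/crop9.png

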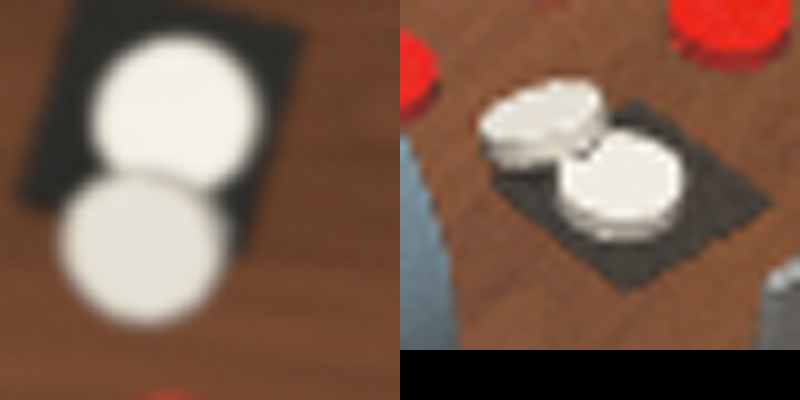

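The blank leans on the done disc's near edge, with its centre at top crop (142,247), px (156,262.8). I'll grip across the tilt axis, lay it flat on clear table at about (345,265), then regrip.

```bash
python3 - <<'E'
from plan import *
b=ray('top',(156,262.8),20)[:2]; d=ray('top',(159.2,247.8),16)[:2]; v=b-d
s=ray('scene',(285+143*.1,140+122*.1),20)[:2]
print(b,d,s,np.linalg.norm(v),np.degrees(np.arctan2(v[1],v[0]))-90)
plan([(540,110,140,100),(b[0]-.8,b[1]+1,110,np.degrees(np.arctan2(v[1],v[0]))-90)])
E
```

```text
[432.86075218 366.74893332] [474.41039834 360.25858794] [438.41612711 364.61050002] 42.05350971835987 81.12174613122133
(540, 110, 140, 100) lin [40.5, -279.4, -6.3] rot [-0.001, -0.001, 0.351]
(np.float64(432.0607521763655), np.float64(367.74893331832504), 110, np.float64(81.12174613122133)) lin [-61.5, -272.6, 30.0] rot [0.0, 0.0, 0.329]
t 35.95 tcp [ 645.1 -152.   133.5] j [-0.41  0.47  1.45  0.    1.22  0.63]
```

move_arm([
  {"rotation":[0,0,0.35],"linear":[40,-279,-10],"jaw":70},
  {"rotation":[0,0,0.35],"linear":[40,-279,-10],"jaw":70},
  {"rotation":[0,0,0.35],"linear":[40,-279,-10],"jaw":70},
  {"rotation":[0,0,0.35],"linear":[40,-279,-10],"jaw":70},
  {"rotation":[0,0,0.35],"linear":[40,-279,-10],"jaw":70},
  {"rotation":[0,0,0.35],"linear":[40,-279,-10],"jaw":70},
  {"rotation":[0,0,0.35],"linear":[40,-279,-10],"jaw":70},
])

```text
t: 36.65
tcp_pos: [537.4, 113.0, 143.4]
eef_rot: [-3.127, -0.284, 0.001]
wrist_force: [0.8, -0.8, 0.2]
grip_width: 69.9
gripper_force: 0.0
```

move_arm([
  {"rotation":[0,0,0.33],"linear":[-60,-271,40],"jaw":70},
  {"rotation":[0,0,0.33],"linear":[-60,-271,40],"jaw":70},
  {"rotation":[0,0,0.33],"linear":[-60,-271,40],"jaw":70},
  {"rotation":[0,0,0.33],"linear":[-60,-271,40],"jaw":70},
  {"rotation":[0,0,0.33],"linear":[-60,-271,40],"jaw":70},
  {"rotation":[0,0,0.33],"linear":[-60,-271,40],"jaw":70},
  {"rotation":[0,0,0.33],"linear":[-60,-271,40],"jaw":70},
  {"rotation":[0,0,0.33],"linear":[-60,-271,40],"jaw":70},
])

```text
t: 37.45
tcp_pos: [433.6, 364.8, 103.1]
eef_rot: [3.132, -0.24, 0.001]
wrist_force: [0.3, -0.1, 0.9]
grip_width: 70.2
gripper_force: 0.0
```

```bash
python3 - <<'E'
from plan import *
plan([(434,367,9,81),(434,367,90,81),(345,265,90,81),(345,265,10,81)])
E
```

```text
(434, 367, 9, 81) lin [-0.0, -2.2, 94.1] rot [0.0, -0.001, 0.004]
(434, 367, 90, 81) lin [0.0, 0.0, -81.0] rot [0.0, 0.0, 0.0]
(345, 265, 90, 81) lin [-71.9, 114.7, 0.0] rot [0.0, 0.0, 0.0]
(345, 265, 10, 81) lin [0.0, 0.0, 80.0] rot [0.0, 0.0, 0.0]
t 37.45 tcp [433.6 364.8 103.1] j [ 0.49  0.32  1.73 -0.    1.09  2.21]
```

move_arm([
  {"rotation":[0,0,0],"linear":[0,-2,45],"jaw":70},
  {"rotation":[0,0,0],"linear":[0,-2,75],"jaw":70},
  {"rotation":[0,0,0],"linear":[0,-2,88],"jaw":70},
  {"rotation":[0,0,0],"linear":[0,-2,94],"jaw":70},
  {"rotation":[0,0,0],"linear":[0,-2,94],"jaw":40},
  {"rotation":[0,0,0],"linear":[0,-2,94],"jaw":40},
  {"rotation":[0,0,0],"linear":[0,-2,94],"jaw":40},
  {"rotation":[0,0,0],"linear":[0,-2,94],"jaw":40},
])

```text
t: 38.25
tcp_pos: [436.2, 366.9, 10.8]
eef_rot: [-3.13, 0.245, -0.005]
wrist_force: [0.7, -1.1, 3.0]
grip_width: 47.0
gripper_force: 30.0
```

move_arm([
  {"rotation":[0,0,0],"linear":[0,0,0],"jaw":40},
  {"rotation":[0,0,0],"linear":[0,0,0],"jaw":40},
  {"rotation":[0,0,0],"linear":[0,0,0],"jaw":40},
  {"rotation":[0,0,0],"linear":[0,0,-20],"jaw":40},
  {"rotation":[0,0,0],"linear":[0,0,-50],"jaw":40},
  {"rotation":[0,0,0],"linear":[-24,38,-50],"jaw":40},
  {"rotation":[0,0,0],"linear":[-48,76,-50],"jaw":40},
  {"rotation":[0,0,0],"linear":[-72,114,-50],"jaw":40},
])

```text
t: 39.05
tcp_pos: [344.7, 264.0, 59.1]
eef_rot: [-3.132, 0.244, -0.001]
wrist_force: [0.1, -0.6, -0.4]
grip_width: 47.0
gripper_force: 30.0
```

```bash
python3 - <<'E'
from plan import *
look(7,14)
plan([(345,265,15,81)])
n=bot.get_obs();print(n['grip_width'],n['gripper_force'],n['wrist_force'])
E
```

```text
scene [263.7 288.9] 355.0 [[674.0, -170.4], [681.9, -180.2]] 36
scene [268.9 236.5] 131.0 [[576.6, -14.4], [586.8, -27.9]] 36
scene [253.4 220.6] 126.0 [[498.4, 7.4], [510.4, -6.6]] 74
scene [325.5 192.1] 196.0 [[621.4, 252.4], [630.6, 232.7]] 80
scene [271.3 176.3] 88.5 [[425.7, 204.4], [439.5, 185.8]] 72
top [216.  264.5] 218.0 [[427.7, 201.9], [427.3, 199.2]] 72
top [159.2 247.7] 196.5 [[474.8, 360.9], [473.6, 355.2]] 90
top [291.1 233.8] 231.0 [[512.8, -7.9], [510.9, -6.7]] 74
top [298.8 206.2] 206.5 [[591.2, -30.5], [587.8, -28.9]] 90
top [199.6 199.8] 347.5 [[610.1, 251.1], [606.4, 247.4]] 79
(345, 265, 15, 81) lin [5.7, -5.0, 41.7] rot [0.005, 0.007, 0.0]
t 39.15 tcp [339.  261.1  56.8] j [ 0.38  0.13  2.09 -0.    0.93  2.11]
46.7551026357449 29.97610867023468 [-0.3437085  -0.14416247 -1.40359473]
```

move_arm([
  {"rotation":[0,0,0],"linear":[0,0,30],"jaw":40},
  {"rotation":[0,0,0],"linear":[0,0,40],"jaw":40},
  {"rotation":[0,0,0],"linear":[0,0,45],"jaw":40},
  {"rotation":[0,0,0],"linear":[0,0,47],"jaw":40},
  {"rotation":[0,0,0],"linear":[0,0,48],"jaw":40},
  {"rotation":[0,0,0],"linear":[0,0,48],"jaw":40},
])

```text
t: 39.75
tcp_pos: [346.6, 265.2, 11.5]
eef_rot: [-3.131, 0.245, -0.002]
wrist_force: [0.3, -0.1, -0.5]
grip_width: 47.3
gripper_force: 30.0
```

move_arm([
  {"rotation":[0,0,0],"linear":[0,0,0],"jaw":62},
  {"rotation":[0,0,0],"linear":[0,0,0],"jaw":62},
  {"rotation":[0,0,0],"linear":[0,0,0],"jaw":62},
  {"rotation":[0,0,0],"linear":[0,0,2],"jaw":62},
  {"rotation":[0,0,0],"linear":[0,0,3],"jaw":62},
  {"rotation":[0,0,0],"linear":[0,0,3],"jaw":62},
])

```text
t: 40.35
tcp_pos: [346.0, 264.8, 8.0]
eef_rot: [-3.132, 0.245, -0.001]
wrist_force: [-0.0, -0.8, -0.1]
grip_width: 61.8
gripper_force: 0.0
```

move_arm([
  {"rotation":[0,0,0],"linear":[0,0,1.5],"jaw":40},
  {"rotation":[0,0,0],"linear":[0,0,1.5],"jaw":40},
  {"rotation":[0,0,0],"linear":[0,0,1.5],"jaw":40},
  {"rotation":[0,0,0],"linear":[0,0,1.5],"jaw":40},
  {"rotation":[0,0,0],"linear":[0,0,1.5],"jaw":62},
  {"rotation":[0,0,0],"linear":[0,0,1.5],"jaw":62},
  {"rotation":[0,0,0],"linear":[0,0,1.5],"jaw":62},
])

```text
t: 41.05
tcp_pos: [346.3, 265.0, 6.8]
eef_rot: [-3.132, 0.245, -0.001]
wrist_force: [0.4, 0.4, -0.3]
grip_width: 62.0
gripper_force: 0.0
```

move_arm([
  {"rotation":[0,0,-1.1],"linear":[0,0,0],"jaw":62},
  {"rotation":[0,0,-1.1],"linear":[0,0,0],"jaw":62},
  {"rotation":[0,0,-1.1],"linear":[0,0,0],"jaw":62},
  {"rotation":[0,0,-1.1],"linear":[0,0,0],"jaw":62},
  {"rotation":[0,0,-1.1],"linear":[0,0,0],"jaw":62},
  {"rotation":[0,0,-1.1],"linear":[0,0,0],"jaw":62},
  {"rotation":[0,0,-1.1],"linear":[0,0,0],"jaw":62},
  {"rotation":[0,0,-1.1],"linear":[0,0,0],"jaw":62},
])

```text
t: 41.85
tcp_pos: [346.2, 265.0, 6.7]
eef_rot: [2.795, 1.435, 0.002]
wrist_force: [0.3, 0.1, -0.1]
grip_width: 62.1
gripper_force: 0.0
```

move_arm([
  {"rotation":[0,0,0],"linear":[0,0,0],"jaw":40},
  {"rotation":[0,0,0],"linear":[0,0,0],"jaw":40},
  {"rotation":[0,0,0],"linear":[0,0,0],"jaw":40},
  {"rotation":[0,0,0],"linear":[0,0,0],"jaw":40},
  {"rotation":[0,0,0],"linear":[0,0,0],"jaw":40},
  {"rotation":[0,0,0],"linear":[0,0,-30],"jaw":40},
  {"rotation":[0,0,0],"linear":[0,0,-60],"jaw":40},
  {"rotation":[0,0,0],"linear":[0,0,-60],"jaw":40},
])

```text
t: 42.65
tcp_pos: [348.7, 266.1, 69.8]
eef_rot: [2.798, 1.428, 0.012]
wrist_force: [0.7, 1.2, -0.6]
grip_width: 46.4
gripper_force: 30.0
```

```bash
python3 - <<'E'
from plan import *
plan([(473.8,361.8,65,125),(473.8,361.8,24,125)])
n=bot.get_obs();print(n['grip_width'],n['gripper_force'],n['wrist_force'])
E
```

```text
(473.8, 361.8, 65, 125) lin [150.9, 45.1, 6.0] rot [0.003, -0.007, 0.333]
(473.8, 361.8, 24, 125) lin [0.0, 0.0, 41.0] rot [0.0, 0.0, 0.0]
t 42.65 tcp [348.7 266.1  69.8] j [0.38 0.11 2.07 0.   0.95 1.01]
46.415302392470224 29.99975323677063 [ 0.6906861   1.19881688 -0.56141099]
```

move_arm([
  {"rotation":[0,0,0.33],"linear":[151,45,10],"jaw":40},
  {"rotation":[0,0,0.33],"linear":[151,45,10],"jaw":40},
  {"rotation":[0,0,0.33],"linear":[151,45,10],"jaw":40},
  {"rotation":[0,0,0.33],"linear":[151,45,10],"jaw":40},
  {"rotation":[0,0,0.33],"linear":[151,45,10],"jaw":40},
  {"rotation":[0,0,0.33],"linear":[151,45,10],"jaw":40},
  {"rotation":[0,0,0.33],"linear":[151,45,20],"jaw":40},
  {"rotation":[0,0,0.33],"linear":[151,45,20],"jaw":40},
])

```text
t: 43.45
tcp_pos: [469.2, 359.6, 45.4]
eef_rot: [2.994, 0.949, -0.003]
wrist_force: [-0.5, -0.3, -1.3]
grip_width: 46.7
gripper_force: 30.0
```

```bash
python3 - <<'E'
from plan import *
plan([(473.8,361.8,24,125)])
E
```

```text
(473.8, 361.8, 24, 125) lin [5.0, 0.9, 21.3] rot [-0.0, 0.002, 0.003]
t 43.45 tcp [469.2 359.6  45.4] j [ 0.45  0.46  1.68 -0.    1.    1.41]
```

move_arm([
  {"rotation":[0,0,0],"linear":[4,0,0],"jaw":40},
  {"rotation":[0,0,0],"linear":[4,0,10],"jaw":40},
  {"rotation":[0,0,0],"linear":[4,0,17],"jaw":40},
  {"rotation":[0,0,0],"linear":[4,0,20],"jaw":40},
  {"rotation":[0,0,0],"linear":[4,0,21],"jaw":40},
  {"rotation":[0,0,0],"linear":[4,0,21],"jaw":40},
])

```text
t: 44.05
tcp_pos: [474.3, 363.0, 25.5]
eef_rot: [2.995, 0.949, 0.001]
wrist_force: [1.4, 0.4, -0.0]
grip_width: 46.4
gripper_force: 30.0
```

```bash
python3 - <<'E'
from plan import *
plan([(473.8,361.8,23,125)])
n=bot.get_obs();print(n['grip_width'],n['gripper_force'],n['wrist_force'])
E
```

```text
(473.8, 361.8, 23, 125) lin [-1.1, 0.7, 2.5] rot [0.0, -0.0, 0.003]
t 44.05 tcp [474.3 363.   25.5] j [ 0.45  0.5   1.67 -0.    0.97  1.41]
46.398787393548204 29.9998739361763 [ 1.35797636  0.39440733 -0.0429112 ]
```

move_arm([
  {"rotation":[0,0,0],"linear":[-1,0.5,1],"jaw":40},
  {"rotation":[0,0,0],"linear":[-1,0.5,2],"jaw":40},
  {"rotation":[0,0,0],"linear":[-1,0.5,2.3],"jaw":40},
  {"rotation":[0,0,0],"linear":[-1,0.5,2.3],"jaw":40},
])

```text
t: 44.45
tcp_pos: [474.0, 362.1, 23.6]
eef_rot: [-2.995, -0.949, -0.002]
wrist_force: [0.8, 0.5, -1.2]
grip_width: 46.4
gripper_force: 30.0
```

move_arm([
  {"rotation":[0,0,0],"linear":[0,0,0],"jaw":60},
  {"rotation":[0,0,0],"linear":[0,0,0],"jaw":60},
  {"rotation":[0,0,0],"linear":[0,0,0],"jaw":60},
  {"rotation":[0,0,0],"linear":[0,0,0],"jaw":60},
  {"rotation":[0,0,0],"linear":[0,0,-20],"jaw":64},
  {"rotation":[0,0,0],"linear":[0,0,-55],"jaw":64},
  {"rotation":[0,0,0],"linear":[0,0,-90],"jaw":64},
  {"rotation":[0,0,0],"linear":[0,0,-90],"jaw":64},
])

```text
t: 45.25
tcp_pos: [477.2, 363.9, 119.2]
eef_rot: [-2.993, -0.949, -0.016]
wrist_force: [1.0, 0.1, 0.1]
grip_width: 64.5
gripper_force: 0.0
```

```bash
python3 - <<'E'
from plan import *
plan([(586.4,-27.9,105,120)])
E
```

```text
(586.4, -27.9, 105, 120) lin [-136.6, 383.1, 13.4] rot [0.001, -0.011, 0.09]
t 45.25 tcp [477.2 363.9 119.2] j [ 0.45  0.36  1.64 -0.    1.13  1.41]
```

move_arm([
  {"rotation":[0,0,0.09],"linear":[-136,383,13],"jaw":64},
  {"rotation":[0,0,0.09],"linear":[-136,383,13],"jaw":64},
  {"rotation":[0,0,0.09],"linear":[-136,383,13],"jaw":64},
  {"rotation":[0,0,0.09],"linear":[-136,383,13],"jaw":64},
  {"rotation":[0,0,0.09],"linear":[-136,383,13],"jaw":64},
  {"rotation":[0,0,0.09],"linear":[-136,383,13],"jaw":64},
  {"rotation":[0,0,0.09],"linear":[-136,383,13],"jaw":64},
  {"rotation":[0,0,0.09],"linear":[-136,383,13],"jaw":64},
])

```text
t: 46.05
tcp_pos: [581.3, -24.9, 99.9]
eef_rot: [-3.034, -0.813, -0.0]
wrist_force: [1.7, 0.6, -1.4]
grip_width: 64.0
gripper_force: 0.0
```

move_arm([
  {"rotation":[0,0,0],"linear":[-2,5,35],"jaw":64},
  {"rotation":[0,0,0],"linear":[-2,5,35],"jaw":64},
  {"rotation":[0,0,0],"linear":[-2,5,35],"jaw":64},
  {"rotation":[0,0,0],"linear":[-2,5,35],"jaw":64},
])

```text
t: 46.45
tcp_pos: [582.4, -27.2, 66.4]
eef_rot: [-3.034, -0.815, -0.002]
wrist_force: [0.1, -0.4, 0.1]
grip_width: 64.1
gripper_force: 0.0
```

```bash
python3 - <<'E'
from plan import *
look(8,28)
plan([(586.4,-27.9,31.5,120)])
E
```

```text
scene [263.7 288.9] 354.0 [[678.7, -176.3], [681.8, -180.2]] 36
scene [325.5 192.1] 197.0 [[627.1, 240.3], [630.7, 232.6]] 79
top [215.5 264.5] 206.5 [[427.6, 201.5], [427.4, 200.4]] 72
top [158.1 247.2] 207.5 [[475.5, 360.5], [475.0, 358.2]] 90
top [199.5 199.7] 353.0 [[608.0, 249.1], [606.5, 247.7]] 79
(586.4, -27.9, 31.5, 120) lin [2.6, 2.3, 35.5] rot [0.001, -0.002, 0.002]
t 46.55 tcp [582.9 -27.2  67. ] j [-0.25  0.41  1.7   0.    1.03  0.79]
```

move_arm([
  {"rotation":[0,0,0],"linear":[2.8,2,15],"jaw":64},
  {"rotation":[0,0,0],"linear":[2.8,2,28],"jaw":64},
  {"rotation":[0,0,0],"linear":[2.8,2,33],"jaw":64},
  {"rotation":[0,0,0],"linear":[2.8,2,35.5],"jaw":64},
  {"rotation":[0,0,0],"linear":[2.8,2,35.5],"jaw":64},
])

```text
t: 47.05
tcp_pos: [584.5, -27.9, 30.4]
eef_rot: [-3.033, -0.813, 0.004]
wrist_force: [-7.8, 2.1, 11.9]
grip_width: 64.2
gripper_force: 6.4
```

```bash
python3 - <<'E'
from plan import *
plan([(586.4,-27.9,31.5,120)])
E
```

```text
(586.4, -27.9, 31.5, 120) lin [1.7, 0.9, -1.1] rot [-0.002, 0.002, 0.0]
t 47.05 tcp [584.5 -27.9  30.4] j [-0.25  0.47  1.7   0.    0.97  0.8 ]
```

move_arm([
  {"rotation":[0,0,0],"linear":[0.5,0,-1.8],"jaw":64},
  {"rotation":[0,0,0],"linear":[1,0.3,-1.8],"jaw":64},
  {"rotation":[0,0,0],"linear":[1,0.3,-1.8],"jaw":40},
  {"rotation":[0,0,0],"linear":[1,0.3,-1.8],"jaw":40},
  {"rotation":[0,0,0],"linear":[1,0.3,-1.8],"jaw":40},
  {"rotation":[0,0,0],"linear":[1,0.3,-1.8],"jaw":40},
  {"rotation":[0,0,0],"linear":[1,0.3,-1.8],"jaw":40},
])

```text
t: 47.75
tcp_pos: [586.0, -27.9, 31.5]
eef_rot: [-3.033, -0.813, 0.001]
wrist_force: [-2.7, 2.8, 0.3]
grip_width: 46.3
gripper_force: 30.0
```

move_arm([
  {"rotation":[0,0,0],"linear":[0,0,-15],"jaw":40},
  {"rotation":[0,0,0],"linear":[0,0,-50],"jaw":40},
  {"rotation":[0,0,0],"linear":[0,0,-80],"jaw":40},
  {"rotation":[0,0,0],"linear":[0,0,-80],"jaw":40},
  {"rotation":[0,0,0],"linear":[0,0,-80],"jaw":40},
])

```text
t: 48.25
tcp_pos: [587.8, -28.9, 113.6]
eef_rot: [3.033, 0.813, 0.006]
wrist_force: [-0.0, -0.8, -1.2]
grip_width: 46.5
gripper_force: 30.0
```

```bash
python3 - <<'E'
from plan import *
plan([(474.3,362,105,120),(474.3,362,36,120)])
n=bot.get_obs();print(n['grip_width'],n['gripper_force'],n['wrist_force'])
E
```

```text
(474.3, 362, 105, 120) lin [97.2, -395.2, 7.8] rot [0.003, -0.003, -0.0]
(474.3, 362, 36, 120) lin [0.0, 0.0, 69.0] rot [0.0, 0.0, 0.0]
t 48.25 tcp [587.8 -28.9 113.6] j [-0.25  0.35  1.67  0.    1.12  0.8 ]
46.527468100082636 29.99934822320938 [-0.04050545 -0.77050759 -1.15311952]
```

move_arm([
  {"rotation":[0,0,0],"linear":[97,-395,8],"jaw":40},
  {"rotation":[0,0,0],"linear":[97,-395,8],"jaw":40},
  {"rotation":[0,0,0],"linear":[97,-395,8],"jaw":40},
  {"rotation":[0,0,0],"linear":[97,-395,8],"jaw":40},
  {"rotation":[0,0,0],"linear":[97,-395,8],"jaw":40},
  {"rotation":[0,0,0],"linear":[97,-395,8],"jaw":40},
  {"rotation":[0,0,0],"linear":[97,-395,8],"jaw":40},
  {"rotation":[0,0,0],"linear":[97,-395,8],"jaw":40},
])

```text
t: 49.05
tcp_pos: [473.4, 356.9, 102.6]
eef_rot: [3.034, 0.813, -0.002]
wrist_force: [1.4, 0.9, -0.7]
grip_width: 46.4
gripper_force: 30.0
```

move_arm([
  {"rotation":[0,0,0],"linear":[3,-11,30],"jaw":40},
  {"rotation":[0,0,0],"linear":[3,-11,45],"jaw":40},
  {"rotation":[0,0,0],"linear":[3,-11,45],"jaw":40},
  {"rotation":[0,0,0],"linear":[3,-11,45],"jaw":40},
])

```text
t: 49.45
tcp_pos: [472.1, 365.2, 58.3]
eef_rot: [3.034, 0.811, -0.002]
wrist_force: [0.2, -0.2, -0.1]
grip_width: 46.2
gripper_force: 30.0
```

```bash
python3 - <<'E'
from plan import *
plan([(474.2,362,35,120)])
n=bot.get_obs();print(n['grip_width'],n['gripper_force'],n['wrist_force'])
E
```

```text
(474.2, 362, 35, 120) lin [0.2, 3.8, 23.3] rot [0.0, 0.001, -0.001]
t 49.45 tcp [472.1 365.2  58.3] j [ 0.46  0.45  1.67 -0.    1.03  1.51]
46.211673703150105 29.999313354492188 [ 0.2469529  -0.16833661 -0.11216443]
```

move_arm([
  {"rotation":[0,0,0],"linear":[0,3.5,0],"jaw":40},
  {"rotation":[0,0,0],"linear":[0,3.5,10],"jaw":40},
  {"rotation":[0,0,0],"linear":[0,3.5,18],"jaw":40},
  {"rotation":[0,0,0],"linear":[0,3.5,21],"jaw":40},
  {"rotation":[0,0,0],"linear":[0,3.5,22],"jaw":40},
  {"rotation":[0,0,0],"linear":[0,3.5,22],"jaw":40},
])

```text
t: 50.05
tcp_pos: [473.8, 363.6, 36.9]
eef_rot: [-3.034, -0.813, -0.001]
wrist_force: [-0.2, -0.4, -1.6]
grip_width: 46.5
gripper_force: 30.0
```

```bash
python3 - <<'E'
from plan import *
plan([(474.2,362,35,120)])
n=bot.get_obs();print(n['grip_width'],n['gripper_force'],n['wrist_force'])
E
```

```text
(474.2, 362, 35, 120) lin [-0.5, 1.6, 1.9] rot [0.0, -0.0, 0.0]
t 50.05 tcp [473.8 363.6  36.9] j [ 0.46  0.48  1.67 -0.    0.99  1.5 ]
46.54553526987675 29.999387562274933 [-0.21389941 -0.37134874 -1.62719018]
```

move_arm([
  {"rotation":[0,0,0],"linear":[-0.3,1.3,0.5],"jaw":40},
  {"rotation":[0,0,0],"linear":[-0.3,1.3,1.6],"jaw":40},
  {"rotation":[0,0,0],"linear":[-0.3,1.3,1.8],"jaw":40},
  {"rotation":[0,0,0],"linear":[-0.3,1.3,1.8],"jaw":40},
])

```text
t: 50.45
tcp_pos: [474.4, 362.5, 35.4]
eef_rot: [-3.034, -0.813, -0.002]
wrist_force: [-0.2, 0.3, -0.6]
grip_width: 46.6
gripper_force: 30.0
```

move_arm([
  {"rotation":[0,0,0],"linear":[0,0,0],"jaw":60},
  {"rotation":[0,0,0],"linear":[0,0,0],"jaw":60},
  {"rotation":[0,0,0],"linear":[0,0,0],"jaw":60},
  {"rotation":[0,0,0],"linear":[0,0,0],"jaw":60},
  {"rotation":[0,0,0],"linear":[0,0,-20],"jaw":64},
  {"rotation":[0,0,0],"linear":[0,0,-55],"jaw":64},
  {"rotation":[0,0,0],"linear":[0,0,-90],"jaw":60},
  {"rotation":[0,0,0],"linear":[0,0,-90],"jaw":60},
])

```text
t: 51.25
tcp_pos: [477.6, 364.1, 131.1]
eef_rot: [-3.032, -0.813, -0.016]
wrist_force: [1.1, 1.1, 0.3]
grip_width: 60.2
gripper_force: 0.0
```

```bash
python3 - <<'E'
from plan import *
plan([(509.8,-5.9,90,73.8)])
E
```

```text
(509.8, -5.9, 90, 73.8) lin [-157.6, 336.5, 39.7] rot [-0.004, -0.01, 0.807]
t 51.25 tcp [477.6 364.1 131.1] j [ 0.45  0.34  1.64 -0.    1.15  1.5 ]
```

move_arm([
  {"rotation":[0,0,0.8],"linear":[-157,336,35],"jaw":58},
  {"rotation":[0,0,0.8],"linear":[-157,336,35],"jaw":58},
  {"rotation":[0,0,0.8],"linear":[-157,336,35],"jaw":58},
  {"rotation":[0,0,0.8],"linear":[-157,336,35],"jaw":58},
  {"rotation":[0,0,0.8],"linear":[-157,336,35],"jaw":58},
  {"rotation":[0,0,0.8],"linear":[-157,336,35],"jaw":58},
  {"rotation":[0,0,0.8],"linear":[-157,336,35],"jaw":58},
  {"rotation":[0,0,0.8],"linear":[-157,336,35],"jaw":58},
])

```text
t: 52.05
tcp_pos: [506.1, -10.7, 89.5]
eef_rot: [3.111, -0.437, 0.0]
wrist_force: [0.7, 0.3, -0.3]
grip_width: 57.8
gripper_force: 0.0
```

move_arm([
  {"rotation":[0,0,0],"linear":[0,0,25],"jaw":58},
  {"rotation":[0,0,0],"linear":[0,0,35],"jaw":58},
  {"rotation":[0,0,0],"linear":[0,0,35],"jaw":58},
  {"rotation":[0,0,0],"linear":[0,0,35],"jaw":58},
])

```text
t: 52.45
tcp_pos: [506.1, -6.4, 55.1]
eef_rot: [-3.111, 0.431, 0.0]
wrist_force: [-0.4, 0.0, -0.4]
grip_width: 58.1
gripper_force: 0.0
```

```bash
python3 - <<'E'
from plan import *
look(9,40)
plan([(509.8,-5.9,32,73.8)])
E
```

```text
scene [263.7 288.9] 355.0 [[682.9, -181.5], [681.9, -180.2]] 36
scene [325.5 192.1] 197.0 [[631.9, 230.0], [630.7, 232.6]] 79
top [216.  264.5] 219.0 [[427.4, 198.9], [427.4, 199.2]] 72
top [156.9 246.7] 208.5 [[476.1, 360.8], [476.3, 361.5]] 90
top [199.3 199.7] 357.5 [[606.0, 247.6], [606.5, 248.1]] 79
(509.8, -5.9, 32, 73.8) lin [2.6, -1.4, 23.9] rot [-0.001, -0.002, 0.008]
t 52.55 tcp [506.9  -6.5  55.9] j [-0.25  0.28  1.9   0.    0.95  1.6 ]
```

move_arm([
  {"rotation":[0,0,0.008],"linear":[2.6,-1,0],"jaw":58},
  {"rotation":[0,0,0.008],"linear":[2.6,-1,10],"jaw":58},
  {"rotation":[0,0,0.008],"linear":[2.6,-1,18],"jaw":58},
  {"rotation":[0,0,0.008],"linear":[2.6,-1,22],"jaw":58},
  {"rotation":[0,0,0.008],"linear":[2.6,-1,22.5],"jaw":58},
  {"rotation":[0,0,0.008],"linear":[2.6,-1,22.5],"jaw":58},
])

```text
t: 53.15
tcp_pos: [509.0, -6.8, 32.4]
eef_rot: [-3.109, 0.445, -0.0]
wrist_force: [-0.4, -0.5, 0.0]
grip_width: 58.0
gripper_force: 0.0
```

move_arm([
  {"rotation":[0,0,0],"linear":[0,0,0],"jaw":36},
  {"rotation":[0,0,0],"linear":[0,0,0],"jaw":36},
  {"rotation":[0,0,0],"linear":[0,0,0],"jaw":36},
  {"rotation":[0,0,0],"linear":[0,0,0],"jaw":36},
  {"rotation":[0,0,0],"linear":[0,0,0],"jaw":36},
])

```text
t: 53.65
tcp_pos: [509.5, -6.8, 33.0]
eef_rot: [-3.109, 0.445, -0.002]
wrist_force: [0.7, 1.0, 0.2]
grip_width: 43.1
gripper_force: 30.0
```

move_arm([
  {"rotation":[0,0,0],"linear":[0,0,-15],"jaw":36},
  {"rotation":[0,0,0],"linear":[0,0,-45],"jaw":36},
  {"rotation":[0,0,0],"linear":[0,0,-60],"jaw":36},
  {"rotation":[0,0,0],"linear":[0,0,-60],"jaw":36},
  {"rotation":[0,0,0],"linear":[0,0,-60],"jaw":36},
])

```text
t: 54.15
tcp_pos: [508.9, -6.9, 92.4]
eef_rot: [-3.11, 0.445, -0.001]
wrist_force: [-0.1, -0.6, 0.4]
grip_width: 43.2
gripper_force: 30.0
```

```bash
python3 - <<'E'
from plan import *
plan([(427,202.3,85,71.4)])
n=bot.get_obs();print(n['grip_width'],n['gripper_force'],n['wrist_force'])
E
```

```text
(427, 202.3, 85, 71.4) lin [-137.3, -177.8, 7.4] rot [-0.0, -0.001, 0.04]
t 54.15 tcp [508.9  -6.9  92.4] j [-0.25  0.22  1.89  0.    1.03  1.61]
43.20726630432068 29.9998077750206 [-0.06326304 -0.56814653  0.35844072]
```

move_arm([
  {"rotation":[0,0,0.04],"linear":[-137.5,-178,15],"jaw":36},
  {"rotation":[0,0,0.04],"linear":[-137.5,-178,15],"jaw":36},
  {"rotation":[0,0,0.04],"linear":[-137.5,-178,15],"jaw":36},
  {"rotation":[0,0,0.04],"linear":[-137.5,-178,15],"jaw":36},
  {"rotation":[0,0,0.04],"linear":[-137.5,-178,15],"jaw":36},
  {"rotation":[0,0,0.04],"linear":[-137.5,-178,40],"jaw":36},
  {"rotation":[0,0,0.04],"linear":[-137.5,-178,50],"jaw":36},
  {"rotation":[0,0,0.04],"linear":[-137.5,-178,50],"jaw":36},
])

```text
t: 54.95
tcp_pos: [424.8, 201.9, 40.3]
eef_rot: [3.099, -0.507, -0.007]
wrist_force: [-0.4, -0.4, 0.3]
grip_width: 43.3
gripper_force: 30.0
```

```bash
python3 - <<'E'
from plan import *
look(10,40)
plan([(426.5,202.5,26,71.4)])
n=bot.get_obs();print(n['grip_width'],n['gripper_force'],n['wrist_force'])
E
```

```text
scene [263.7 288.9] 354.0 [[682.9, -181.5], [681.8, -180.2]] 36
scene [325.5 192.1] 197.0 [[631.9, 230.0], [630.7, 232.6]] 79
top [155.9 246.3] 178.0 [[477.2, 363.4], [477.4, 364.2]] 70
top [199.6 199.7] 346.0 [[606.0, 246.8], [606.5, 247.3]] 79
(426.5, 202.5, 26, 71.4) lin [-0.6, -0.4, 16.3] rot [0.0, 0.001, -0.001]
t 55.05 tcp [426.9 201.9  42.3] j [0.19 0.24 1.99 0.   0.91 2.09]
43.00644926123185 29.999667406082153 [ 0.75539154 -0.06084479 -0.25326525]
```

move_arm([
  {"rotation":[0,0,0],"linear":[-0.3,-0.4,8],"jaw":36},
  {"rotation":[0,0,0],"linear":[-0.3,-0.4,13],"jaw":36},
  {"rotation":[0,0,0],"linear":[-0.3,-0.4,16],"jaw":36},
  {"rotation":[0,0,0],"linear":[-0.3,-0.4,17],"jaw":36},
  {"rotation":[0,0,0],"linear":[-0.3,-0.4,17],"jaw":36},
  {"rotation":[0,0,0],"linear":[-0.3,-0.4,17],"jaw":36},
])

```text
t: 55.65
tcp_pos: [427.2, 203.1, 25.9]
eef_rot: [-3.1, 0.507, -0.002]
wrist_force: [-0.0, -0.1, -1.3]
grip_width: 43.1
gripper_force: 30.0
```

```bash
python3 - <<'E'
from plan import *
plan([(426.5,202.5,24.2,71.4)])
n=bot.get_obs();print(n['grip_width'],n['gripper_force'],n['wrist_force'])
E
```

```text
(426.5, 202.5, 24.2, 71.4) lin [-0.4, 0.8, 1.7] rot [-0.001, -0.001, 0.0]
t 55.65 tcp [427.2 203.1  25.9] j [0.19 0.28 2.   0.   0.87 2.09]
43.131452035499464 29.999765753746033 [-0.02147668 -0.08271899 -1.30293154]
```

Lower, release, then retreat up and to the right so both piles can be inspected.

move_arm([
  {"rotation":[0,0,0],"linear":[-0.4,0.6,1],"jaw":36},
  {"rotation":[0,0,0],"linear":[-0.4,0.6,1.5],"jaw":36},
  {"rotation":[0,0,0],"linear":[-0.4,0.6,1.5],"jaw":36},
  {"rotation":[0,0,0],"linear":[-0.4,0.6,1.5],"jaw":36},
])

```text
t: 56.05
tcp_pos: [426.4, 202.7, 24.3]
eef_rot: [-3.1, 0.507, -0.001]
wrist_force: [-0.8, 0.8, -0.8]
grip_width: 43.1
gripper_force: 30.0
```

move_arm([
  {"rotation":[0,0,0],"linear":[0,0,0],"jaw":56},
  {"rotation":[0,0,0],"linear":[0,0,0],"jaw":56},
  {"rotation":[0,0,0],"linear":[0,0,0],"jaw":56},
  {"rotation":[0,0,0],"linear":[0,0,0],"jaw":56},
  {"rotation":[0,0,0],"linear":[0,0,-20],"jaw":60},
  {"rotation":[0,0,0],"linear":[0,0,-60],"jaw":64},
  {"rotation":[0,0,0],"linear":[0,0,-110],"jaw":64},
  {"rotation":[0,0,0],"linear":[0,0,-150],"jaw":64},
])

```text
t: 56.85
tcp_pos: [426.5, 202.6, 176.7]
eef_rot: [-3.1, 0.507, -0.003]
wrist_force: [1.7, -1.0, -0.0]
grip_width: 64.1
gripper_force: 0.0
```

```bash
python3 - <<'E'
from plan import *
plan([(450,-180,170,71.4)])
E
```

```text
(450, -180, 170, 71.4) lin [144.2, 355.2, 6.5] rot [-0.001, -0.002, 0.0]
t 56.85 tcp [426.5 202.6 176.7] j [0.19 0.01 1.92 0.   1.2  2.09]
```

move_arm([
  {"rotation":[0,0,0],"linear":[144,355,0],"jaw":64},
  {"rotation":[0,0,0],"linear":[144,355,0],"jaw":64},
  {"rotation":[0,0,0],"linear":[144,355,0],"jaw":64},
  {"rotation":[0,0,0],"linear":[144,355,0],"jaw":64},
  {"rotation":[0,0,0],"linear":[144,355,0],"jaw":64},
  {"rotation":[0,0,0],"linear":[144,355,0],"jaw":64},
  {"rotation":[0,0,0],"linear":[144,355,0],"jaw":64},
  {"rotation":[0,0,0],"linear":[144,355,0],"jaw":64},
])

```text
t: 57.65
tcp_pos: [449.5, -183.2, 174.5]
eef_rot: [3.099, -0.51, 0.003]
wrist_force: [0.2, -0.1, -0.5]
grip_width: 63.8
gripper_force: 0.0
```

```bash
python3 - <<'E'
from plan import *
look(11,28,80,500)
t=cv2.imread('pics/top11.png'); s=cv2.imread('pics/scene11.png')
f=lambda x:cv2.resize(x,(400,300),interpolation=cv2.INTER_CUBIC)
a=np.vstack([f(t[230:290,140:220]),f(t[180:240,170:250])]); b=np.vstack([f(s[132:177,280:340]),f(s[155:200,245:305])])
cv2.imwrite('pics/crop10.png',np.hstack([a,b]))
E
```

```text
scene [263.7 288.9] 355.0 [[678.8, -176.4], [681.9, -180.2]] 36
scene [325.5 192.1] 197.0 [[627.1, 240.3], [630.7, 232.6]] 79
scene [271.1 174.1] 89.5 [[426.7, 201.5], [432.2, 194.1]] 72
top [215.5 264.4] 226.5 [[427.7, 201.5], [427.5, 200.4]] 72
top [156.9 246.7] 208.5 [[476.8, 363.8], [476.3, 361.5]] 90
top [199.5 199.7] 353.0 [[608.0, 249.1], [606.5, 247.7]] 79
```

View pics/crop10.png

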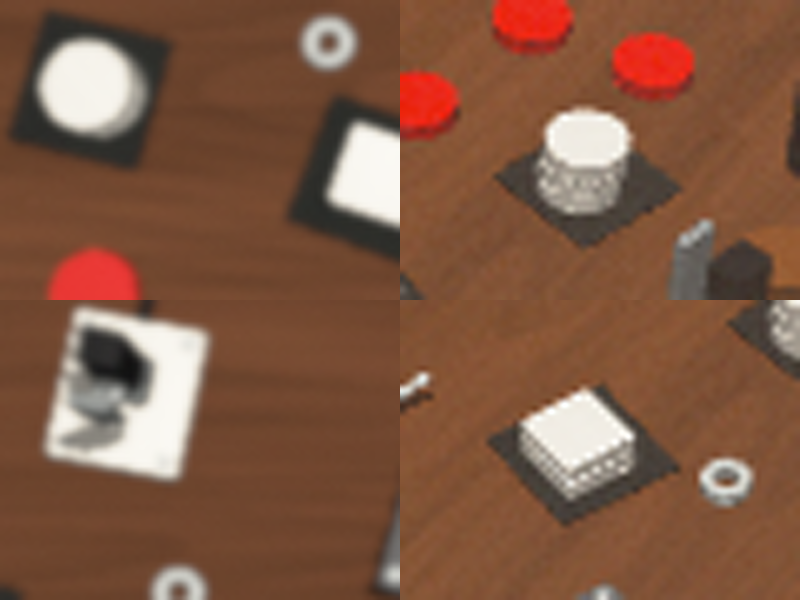

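Both piles look flat and flush. In the scene crops the three-high round pile is at (585,160) and the two-high square pile at (575,445). The measured offsets are under 2 mm, and the trigger paddle is back at rest. Handing in.

```bash
python3 -c "
from cell import bot
print(bot.hand_in())"
```

```text
the job is handed in; nothing more can be done
None
```

I handed the job in at about 58 s. All three blanks present (one square, two round) were seated, the trigger was squeezed to its stop and let go, and the blanks are stacked within about 2 mm on the finished pieces; the hand-in returned no verdict.

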